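# Date-stamp a stack of pastry cartons

## Robot

A 7-joint arm with a two-finger parallel gripper is mounted at the origin on the work surface. World frame = base frame: x ahead of the robot, y to its left, z up, the work surface at z = 0. Lengths are in mm, angles in rad, forces in N, time in s.
With the tool pointing down it reaches from about 425 to 975 mm from the base axis. Payload 16.7 kg.
Tool frame: the origin (TCP) lies midway between the tips of the shut fingers; the grasp point (between the pads) lies 19 mm behind it (env.grip_point_offset is the distance from the TCP to the grasp point, in mm); z points along the fingers, y is the direction in which the jaws open and shut (so a half turn about z gives the same grasp; the last joint's range is limited). The gripper opens to 85 mm and grips with 20 to 120 N. Pads are 22 mm wide; open, the fingers measure 114 mm over their backs; the gripper's body (76 mm by 85 mm) begins 54 mm behind the grasp point. The pads swing forward as they close: fully open they stand 13 mm farther back than shut.
Start: joints at [1.054, 0.426, 0.074, 1.606, -0.034, 1.111, -0.067], TCP at [242.042, -630.071, 208.702] pointing down, gripper open.
Joint ranges: [-2.85, 2.85], [-0.5, 2.14], [-1.23, 1.37], [0.21, 2.46], [-1.02, 4.16], [0.16, 2.05], [-2.73, 2.73]. Speed limits (rad/s): [1.89, 1.89, 2.39, 2.39, 3.01, 3.01, 3.01].

## Interface

Orientations are given as a unit quaternion [x, y, z, w].
In Python, from cell import env gives the robot as it stands.
- The arm moves only by the tool jog_arm, never from a script. Its argument "motion" is a list of rows, each an object with "delta_pos": the shift along the world's x, y, z in cm, a list of three; "rot": the turn, a rotation vector about the world's x, y, z in rad, a list of three; "grip": the finger opening in cm, from 0 to 8.54. In form: [{"delta_pos": [dx, dy, dz], "rot": [rx, ry, rz], "grip": grip}, ...]. A call has 1 to 20 rows; each row is the pose to reach, as a shift and turn from the pose measured when the call began; what a row does not reach only later rows make up. A row lasts 1/12 s, in which the tool goes at most 41.7 mm and 7.16 degrees, less where a joint would pass 70% of its speed; a pose out of reach is approached as far as the arm can. A call with a gripper value outside its range is refused whole. The fingers move at their own pace and stop on an object; "newtons" is the grip in N (left out, the last holds). Time passes only in rows, so rows that repeat a pose let the fingers close. It gives the time, the measured TCP pose, the force and the opening at its end, in the units of the state.
- env.read_state(): the state, without advancing time (a new reading comes with each control period).
- env.snapshot(name): name is "scene" or "top"; returns (picture, depth): 480x640x3 uint8, red, green, blue; 480x640 float32, mm along the optical axis (not along the pixel's ray), 0 where there is no reading.
- env.camera_info(name): a dict with "camera_matrix" (3x3 intrinsics, pixels), "R" (3x3) and "t" (3): a world point X has camera coordinates R X + t. Camera axes: x right, y down, z forward; pixel columns grow to the right and rows downward; lengths in mm; the calibration is good to about 2 mm. A picture is of the moment at which its call begins. camera_info takes no time and is no camera call.
- env.close_job(): hands the job in, once; it reports no verdict.
The state is a dict: "time_s": time; "q": joint angles; "qvel": joint speeds; "joint_efforts": joint torques, N m; "tool_pos": TCP position; "tool_rot": TCP orientation; "force": force on the tool from outside, world axes, zero at the start; "torque": the same for the moment, N m; "width": finger opening in mm.
Only numpy, scipy, OpenCV 4.12 (cv2) and the standard library are available. Lean on these libraries where they do the work, as an engineer would, in place of code of your own. Each camera call takes 0.05 s, during which the arm holds its last target.

## Task

The self-inking stamp is lying on the packing bench: pick it up, stand it upright, foot down and square in the middle of the white date panel on the carton stack, and let go of it. Then press its head all the way down to the stop so that it prints, without leaning so hard that the cartons are crushed; let the head spring fully back up before you lift the stamp off, and stand it upright in the shallow baking tray. Press the head in nowhere but on the panel, and leave the dredger, the scraper and the tub where they are.

Things in the scene. Friction and masses are not known exactly. Their poses are not given: they have to be found in the camera images.
- stamp: Self-inking hand stamp, 150 mm long, 0.26 to 0.45 kg: open black frame 44 mm (x) by 62 mm (y) by 92 mm (z), grey head above it. Origin: centre of the foot's underside; z runs from foot to head. It starts lying on a 62 mm wide face on the bench, its z level and 22 mm above the bench, head within 26 degrees of world +y. The same both ways round about z.
- stamp_waist (a point): Point on the stamp's axis 58 mm from the foot, near its balance point; axes as stamp. Here the frame's flat side plates (y = +-31 mm, 44 mm wide) can be gripped without touching the head; the frame does not yield.
- stamp_head (a joint): Travel of the stamp's head into the frame, m: 0 = fully up, 0.022 = at its stop. A spring holds it up: 4 N to start it moving, 12 N to bring it to the stop. It returns by itself when let go. In the up position the stamp can be lifted by the head.
- head_top (a point): Centre of the flat top of the stamp's head (150 mm along the stamp's z when up), z pointing away from the foot. The grey head is a block 40 mm (x) by 58 mm (y) and 32 mm high below this point, with rounded edges; under it is a plunger 32 by 50 mm, of which 26 mm shows when the head is up.
- panel (a point): Centre of the white date panel, 60 mm (x) by 80 mm (y), on the top of the carton stack, on its surface, 28 to 53 mm above the bench; z up, x within 20 degrees of world +x. The stamp's foot (44 by 62 mm) belongs in its middle, wide side along the panel's long side, either way round.
- cartons: Fixed stack of flat-folded brown cartons, 190 mm (x) by 160 mm (y), the panel at the middle of its top, axes as panel. Origin: middle of its underside, up to 25 mm below the bench top when the stack is low. It is springy: the top sinks 1 mm per 4 N put on it, at most 9 mm, so a press must follow it down. More than 60 N crushes it.
- tray: Shallow fixed dark steel baking tray, 150 mm (x) by 130 mm (y), 18 mm high, walls and floor 3 mm thick; empty. Origin: centre of its underside, on the bench.
- dredger: Aluminium flour dredger, 76 mm in diameter and 108 mm high, standing at the far side; leave alone. Origin: centre of its underside.
- scraper: Bench scraper lying flat: steel blade 75 by 120 mm with a wooden handle, 24 mm high; at the far side; leave alone. Origin: under its middle, on the bench.
- tub: White tub with a yellow lid, 116 mm in diameter and 95 mm high, at the far side; leave alone. Origin: centre of its underside.

How it is judged:
By the outcome, as a careful person would: the job done as asked, in the order asked, and still so for the second after the job is handed in, with the robot touching nothing.
It also fails if it takes over 72 s, if anything falls off the work surface, if the arm or the gripper's body presses on something with over 40 N, if the wrist force passes 120 N, or if a joint passes its speed limit or range.

## Working session

There is one attempt and no reset: what is moved stays moved. The work goes in short steps, Python scripts to look and compute and a tool call to move; the robot and the scene stay as the last step left them, time stands still between calls to the robot, and variables do not carry over. Pictures are saved under pics/ and viewed, and the job is handed in when it is done.

Besides the shell and the picture viewer there is one more tool, called after "Call:" as a command line: name --argument value ..., lists and objects as JSON in quotes. jog_arm: Moves the arm, as the interface text tells. Its arguments: {"type":"object","properties":{"motion":{"type":"array","items":{"type":"object","properties":{"delta_pos":{"type":"array","items":{"type":"number"}},"rot":{"type":"array","items":{"type":"number"}},"grip":{"type":"number"}}}},"newtons":{"type":"number"}},"required":["motion"]}

```bash
mkdir -p pics; ls; cat > h.py <<'E'
from cell import env
import numpy as np, cv2
from scipy.spatial.transform import Rotation as Rn
def snap(n,f):
    p,d=env.snapshot(n); cv2.imwrite('pics/'+f+'.png',p[:,:,::-1]); np.savez('pics/'+f+'.npz',p=p,d=d); return p,d
def world(n,d):
    c=env.camera_info(n);K=np.array(c['camera_matrix']);R=np.array(c['R']);t=np.array(c['t'])
    v,u=np.mgrid[0:d.shape[0],0:d.shape[1]]
    X=np.stack([(u-K[0,2])/K[0,0]*d,(v-K[1,2])/K[1,1]*d,d],-1)
    return (X-t)@R
def pix(n,X):
    c=env.camera_info(n);K=np.array(c['camera_matrix']);R=np.array(c['R']);t=np.array(c['t'])
    y=(R@np.asarray(X,float)+t); y=K@y; return y[:2]/y[2]
E
python3 - <<'E'
from h import *
s=env.read_state();print(s)
print(env.grip_point_offset)
for n in('scene','top'):
    snap(n,n+'0'); c=env.camera_info(n);print(n,c)
E
```

```text
pics
{'time_s': 0.0, 'q': array([ 1.05450027,  0.42671943,  0.07385327,  1.60663863, -0.03410902,
        1.1108027 , -0.06708417]), 'qvel': array([ 0.00125068,  0.00113754, -0.00028764, -0.00140471,  0.00016768,
        0.00067601,  0.00076895]), 'joint_efforts': array([ 1.19786881e-03, -9.49830222e+01,  3.76139671e+00, -4.63524127e+01,
        1.92044856e-02,  1.00482098e-02,  1.83242929e-05]), 'tool_pos': array([ 241.87996197, -629.68607844,  208.00512247]), 'tool_rot': array([ 9.83231551e-01,  1.82360330e-01, -1.62805385e-04, -6.33728075e-04]), 'force': array([-0.63043454, -0.37927318, -0.00255754]), 'torque': array([-0.03027373, -0.00532353, -0.04573855]), 'width': 85.28050511515252}
18.700000000000003
scene {'camera_matrix': array([[522.74682983,   0.        , 319.22823882],
       [  0.        , 522.74682983, 240.87041871],
       [  0.        ,   0.        ,   1.        ]]), 'R': array([[ 0.700448  ,  0.71370208, -0.00139149],
       [ 0.607478  , -0.59721771, -0.523738  ],
       [-0.37462392,  0.36600594, -0.85187826]]), 't': array([-444.66699608, -335.16844627, 1255.81973327])}
top {'camera_matrix': array([[538.05438184,   0.        , 327.15057298],
       [  0.        , 538.05438184, 237.98421389],
       [  0.        ,   0.        ,   1.        ]]), 'R': array([[-0.01620005, -0.9998398 , -0.00761078],
       [-0.99419136,  0.01691761, -0.10628892],
       [ 0.10640065,  0.00584469, -0.99430616]]), 't': array([  33.95388286,  613.09699501, 1129.74955575])}
```

View pics/scene0.png

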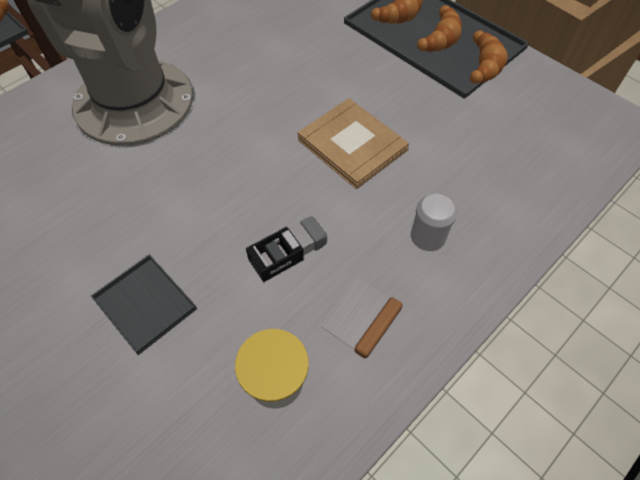

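View pics/top0.png

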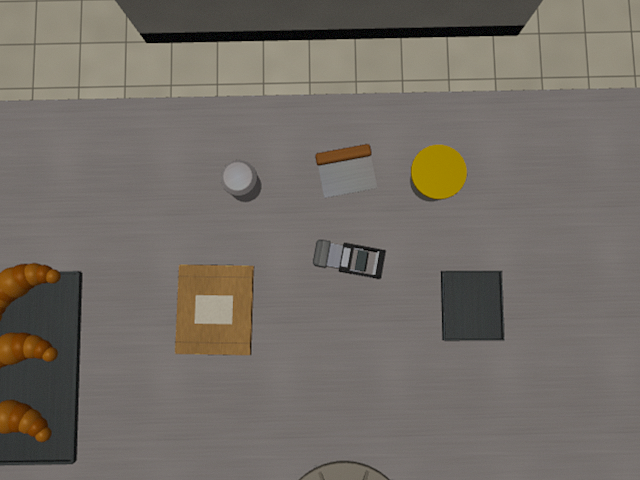

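The scene view shows the stamp at about (285,250) with its head to the upper right. In the top view it is at (350,258) with the head to the left, the panel is at (214,310) and the tray at (472,305). The three leave-alone items are at the far side. Now I'll measure the poses.

```bash
cat > m.py <<'E'
from h import *
z=np.load('pics/top0.npz');p=z['p'].astype(int);d=z['d'];W=world('top',d)
print('bench z', np.median(W[380:450,100:170,2]),np.median(W[220:240,280:310,2]),np.median(W[360:400,400:500,2]),np.median(W[215:235,340:400,2]))
def rect(mask,name):
    pts=W[mask][:,:2].astype(np.float32); r=cv2.minAreaRect(pts); print(name,mask.sum(),r,'z',np.percentile(W[mask][:,2],[5,50,95])); return r
def roi(u0,u1,v0,v1):
    m=np.zeros(d.shape,bool);m[v0:v1,u0:u1]=1;return m
zz=W[...,2]
sat=p.max(-1)-p.min(-1)
rect(roi(185,245,285,335)&(p.min(-1)>150)&(sat<60),'panel')
rect(roi(165,265,255,365)&(zz>15),'cartons')
rect(roi(300,400,230,290)&(zz>12),'stamp')
rect(roi(300,342,230,290)&(zz>12),'head part')
rect(roi(430,515,260,350)&(p.max(-1)<75),'tray')
rect(roi(430,515,260,350)&(zz>10),'trayrim')
for n,(u0,u1,v0,v1) in dict(dredger=(210,270,150,210),scr=(305,385,135,205),tub=(400,480,135,210)).items():
    rect(roi(u0,u1,v0,v1)&(zz>6),n)
img=cv2.resize(z['p'][225:295,300:400,::-1],None,fx=8,fy=8,interpolation=cv2.INTER_NEAREST);cv2.imwrite('pics/z1.png',img[:560,:800])
E
python3 m.py
```

```text
bench z -0.5813928028811677 -0.08894065074295249 -0.12010089642817728 -0.15161262760104277
panel 89 ((463.9184875488281, 163.37823486328125), (292.1361999511719, 55.58802032470703), 89.28193664550781) z [24.94558015 29.20268154 32.60611596]
cartons 6819 ((463.7967529296875, 183.7346649169922), (331.6572570800781, 191.2874755859375), 88.14309692382812) z [24.62695511 28.57615611 32.50817709]
stamp 1694 ((543.7134399414062, -17.31329345703125), (150.4844970703125, 117.42359924316406), 80.59745788574219) z [28.37882235 40.75535331 46.8715105 ]
head part 722 ((550.5587158203125, 24.91672706604004), (60.379512786865234, 121.17499542236328), 89.36675262451172) z [33.95351937 39.61302942 45.19890006]
tray 4245 ((465.10699462890625, -167.64572143554688), (369.9054870605469, 149.70034790039062), 89.18486022949219) z [-0.91980026  3.22012816 16.41590471]
trayrim 519 ((467.726318359375, -168.88992309570312), (372.28497314453125, 148.43243408203125), 89.2347183227539) z [  11.06176082   17.27810931 1188.74077466]
dredger 1275 ((663.3179931640625, 139.2164306640625), (407.87225341796875, 117.2054672241211), 51.2094841003418) z [ 23.6211513  101.36794841 107.71766854]
scr 2482 ((670.4947509765625, -37.184547424316406), (343.94921875, 154.65573120117188), 7.519453525543213) z [ 9.30443964 14.08273347 25.79739328]
tub 2593 ((641.2587890625, -161.12844848632812), (191.41282653808594, 426.50262451171875), 64.53353118896484) z [52.03634375 94.78629678 98.36614351]
```

```bash
python3 - <<'E'
from h import *
z=np.load('pics/top0.npz');W=world('top',z['d'])
for v in range(236,284,4): print(v,' '.join('%3.0f'%W[v,u,2] for u in range(308,392,4)))
print([np.round(W[v,u],0).tolist() for u,v in[(240,275),(185,340),(240,340),(190,275),(214,310)]])
E
```

```text
236   1  -1  -2  -2  -4   0  -3   6   1  -0  -2  -0   1  -3  -1  -1   3   1  -3   3   1
240  -1   3   1  43  38  39  -3  -2  -1   1  -1  -3   4  -2  -0   4  -2  -5   3   4  -0
244  -1   6  35  42  44  36  38  42  36  44  41  46  38  -4   1  -3  -1  -2   1  -2   3
248  -6  -1  42  42  42  42  39  41  36  43  48  38  25  31  32  44  44  45  -1   0   2
252  -2   0  43  41  42  40  42  33  38  44  43  39  -0  32  33  27   1   4  44  45  -3
256  -2  -0  44  40  42  42  37  36  40  45  46  38   2  36  33  31  -2   2  45  42   3
260   1   2  46  44  43  41  33  39  33  44  43  -2  18  34  33   1   2  47  41  42   5
264  -3  -3  41  39  42  36  38  39  39  44  45   4  31  30  33  -1  -4  47  45  -1  -0
268  -2   1  -6   3   0  -3  -1   2  42  44  47   2  34  30  33   0   1  44  45   3   1
272   2   2  -1  -3  -2   1  -4   0  -2   1  31  42  44  41  -1   4   3  43  41   3   6
276   1  -3  -0  -1   6  -1  -0   2   1   2  -0   0   3   2  -1  21  42  49  45  -1  -2
280  -1   1   3   4  -1  -3   0  -4   0   3   1   3   2  -1   3   2   0  -2  -2  -2  -2
[[537.0, 213.0, 28.0], [401.0, 330.0, 28.0], [399.0, 213.0, 28.0], [539.0, 321.0, 28.0], [463.0, 268.0, 29.0]]
```

View pics/z1.png

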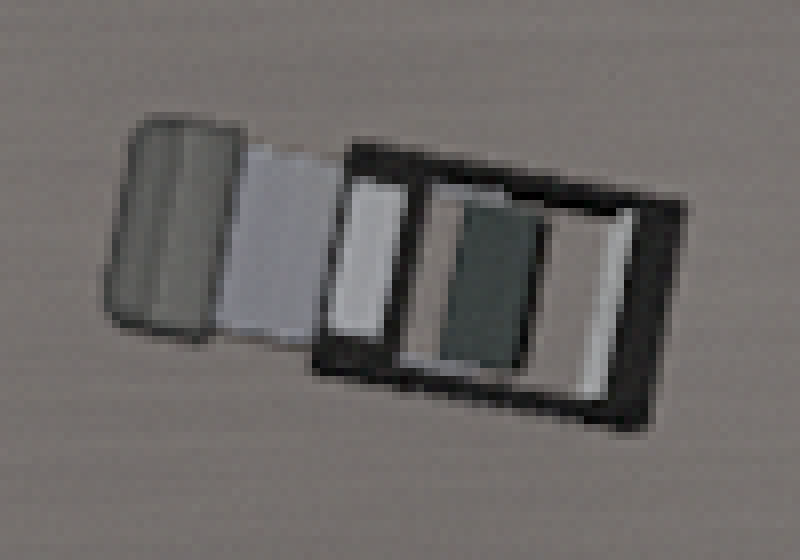

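```bash
cat >> h.py <<'E'
def ray(n,u,v,z):
    c=env.camera_info(n);K=np.array(c['camera_matrix']);R=np.array(c['R']);t=np.array(c['t'])
    C=-R.T@t; dd=R.T@np.array([(u-K[0,2])/K[0,0],(v-K[1,2])/K[1,1],1.]); return C+dd*(z-C[2])/dd[2]
def rectp(n,mask,z,name=''):
    m=cv2.morphologyEx(mask.astype(np.uint8),cv2.MORPH_OPEN,np.ones((3,3)))
    k,l,s,_=cv2.connectedComponentsWithStats(m); i=1+np.argmax(s[1:,4]); m=(l==i)
    v,u=np.nonzero(m); pts=np.array([ray(n,a,b,z)[:2] for a,b in zip(u,v)],np.float32)
    r=cv2.minAreaRect(pts); print(name,len(u),np.round(r[0],1),np.round(r[1],1),round(r[2],2),'mean',np.round(pts.mean(0),1)); return r
E
python3 - <<'E'
from h import *
z=np.load('pics/top0.npz');p=z['p'].astype(int);W=world('top',z['d'])
def roi(u0,u1,v0,v1):
    m=np.zeros(p.shape[:2],bool);m[v0:v1,u0:u1]=1;return m
print(p[310,214],p[310,185],p[305,470],p[275,445])
sat=p.max(-1)-p.min(-1)
rectp('top',roi(185,245,285,335)&(p[...,2]>130),28.5,'panel')
rectp('top',roi(165,265,255,365)&(sat>30),28.5,'cartons+panel')
rectp('top',roi(430,515,260,350)&(p.max(-1)<85),18,'tray')
rectp('top',roi(300,400,230,290)&(W[...,2]>12),44,'stamp')
P=np.array([ray('top',300+a/8-.5,225+b/8-.5,44)[:2] for a,b in[(350,143),(687,200),(648,430),(313,370)]]);print(P, np.linalg.norm(np.roll(P,-1,0)-P,axis=1))
top=(P[0]+P[3])/2;foot=(P[1]+P[2])/2;print('foot',foot,'waistdir',np.degrees(np.arctan2(*(top-foot)[::-1])),np.degrees(np.arctan2(*((P[0]-P[3]))[::-1])), 'center',P.mean(0))
# head outline
H=np.array([ray('top',300+a/8-.5,225+b/8-.5,40)[:2] for a,b in[(135,118),(243,127),(212,342),(105,325)]]);print(H)
E
```

```text
[170 164 148] [140 106  61] [62 64 64] [55 59 59]
panel 1008 [464.2 269.6] [79.1 57.3] 89.07 mean [464.8 269.3]Traceback (most recent call last):
  File "<stdin>", line 8, in <module>
  File "h.py", line 20, in rectp
    v,u=np.nonzero(m); pts=np.array([ray(n,a,b,z)[:2] for a,b in zip(u,v)],np.float32)
                                     ~~~^^^^^^^^^
  File "h.py", line 15, in ray
    c=env.camera_info(n);K=np.array(c['camera_matrix']);R=np.array(c['R']);t=np.array(c['t'])
ValueError: time passes only in moves, steps and waits
```

```bash
python3 - <<'E'
from cell import env
import pickle
pickle.dump({n:env.camera_info(n) for n in('scene','top')},open('cam.pkl','wb'))
E
sed -i "s/env.camera_info(n)/CAM[n]/; 2i import pickle,os\nCAM=pickle.load(open('cam.pkl','rb'))" h.py
cat > m2.py <<'E'
from h import *
z=np.load('pics/top0.npz');p=z['p'].astype(int);W=world('top',z['d'])
def roi(u0,u1,v0,v1):
    m=np.zeros(p.shape[:2],bool);m[v0:v1,u0:u1]=1;return m
sat=p.max(-1)-p.min(-1)
rectp('top',roi(185,245,285,335)&(p[...,2]>115),28.5,'panel')
rectp('top',roi(165,265,255,365)&(sat>30),28.5,'cartons')
rectp('top',roi(430,515,260,350)&(p.max(-1)<85),18,'tray')
rectp('top',roi(300,400,230,290)&(W[...,2]>12),44,'stamp')
P=np.array([ray('top',300+a/8-.5,225+b/8-.5,44)[:2] for a,b in[(350,143),(687,200),(648,430),(313,370)]]);print(P, np.linalg.norm(np.roll(P,-1,0)-P,axis=1))
top=(P[0]+P[3])/2;foot=(P[1]+P[2])/2;print('foot',foot,'waistdir',np.degrees(np.arctan2(*(top-foot)[::-1])),np.degrees(np.arctan2(*((P[0]-P[3]))[::-1])), 'center',P.mean(0))
H=np.array([ray('top',300+a/8-.5,225+b/8-.5,40)[:2] for a,b in[(135,118),(243,127),(212,342),(105,325)]]);print(H)
m=roi(170,250,268,352); print('carton z',np.median(W[m][:,2]),'panel z',np.median(W[298:322,198:230,2]),'scenecheck')
z=np.load('pics/scene0.npz');Ws=world('scene',z['d']);q=z['p'].astype(int)
m=np.zeros(q.shape[:2],bool);m[115:160,325:380]=1
rectp('scene',m&(q[...,2]>125),28.5,'panel scene'); print(np.median(Ws[130:145,345:360,2]),np.median(Ws[200:230,200:230,2]))
E
python3 m2.py
```

```text
panel 1062 [465.3 269.8] [79.6 59.5] 89.09 mean [464.9 270.2]
cartons 5762 [465.2 268.4] [162.5 190.8] 88.11 mean [464.5 268.5]
tray 4299 [ 464.1 -285.3] [132.7 147.6] 89.11 mean [ 463.8 -285.2]
stamp 1678 [570.1 -21.8] [149.4  63.3] 78.53 mean [570.8 -18.3]
[[ 6.02355842e+02 -1.05515560e+01]
 [ 5.85564247e+02 -1.00081262e+02]
 [ 5.24567414e+02 -8.80558192e+01]
 [ 5.41930281e+02  4.50249177e-01]] [91.09075702 62.17093223 90.19308876 61.41895649]
foot [555.06583054 -94.06854078] waistdir 79.14029171671206 -10.318925343617467 center [563.60444611 -49.5595971 ]
[[610.46725259  46.90257363]
 [607.54745704  17.96309795]
 [550.02275738  27.19969748]
 [555.03517996  55.69541618]]
carton z 28.37057752905487 panel z 28.974569773587742 scenecheck
panel scene 784 [463.5 271.2] [82.8 62.6] 88.32 mean [463.7 270.5]
31.03274226681804 1.5515379517395433
```

Measured from the pictures:

| Item | Position (mm) | Heading |
|---|---|---|
| Stamp foot | (555, -94.5) | axis about 79° |
| Stamp waist | (566, -38, 22) | – |
| Panel | (464.8, 269.8, 28.7) | yaw about -1° |
| Tray | (464, -285) | yaw about -1° |

I'll move above the stamp first.

Call:
jog_arm --motion '[{"delta_pos": [16,29.5,6],"rot": [0,0,0.5],"grip": 8.54},{"delta_pos": [16,29.5,6],"rot": [0,0,0.5],"grip": 8.54},{"delta_pos": [16,29.5,6],"rot": [0,0,0.5],"grip": 8.54},{"delta_pos": [16,29.5,6],"rot": [0,0,0.5],"grip": 8.54},{"delta_pos": [16,29.5,6],"rot": [0,0,0.5],"grip": 8.54},{"delta_pos": [16,29.5,6],"rot": [0,0,0.5],"grip": 8.54},{"delta_pos": [16,29.5,6],"rot": [0,0,0.5],"grip": 8.54},{"delta_pos": [16,29.5,6],"rot": [0,0,0.5],"grip": 8.54}]'

```text
time_s: 0.77
tool_pos: [398.6, -339.5, 267.0]
tool_rot: [0.908, 0.42, -0.0, -0.001]
force: [1.6, -1.2, 0.6]
width: 85.4
```

```bash
cat > log.py <<'E'
from h import *
import json
s=env.read_state(); f=open('states.jsonl','a'); f.write(json.dumps({k:np.asarray(v).tolist() for k,v in s.items()})+'\n')
np.set_printoptions(precision=3,suppress=True)
print(s['time_s'],'q',s['q'],'pos',s['tool_pos'],'F',s['force'],'w',s['width']); R=Rn.from_quat(s['tool_rot']).as_matrix(); print('toolz',R[:,2],'tooly',R[:,1])
E
python3 log.py
```

```text
0.7667 q [ 0.749  0.137 -0.184  1.861  0.028  1.148 -0.149] pos [ 398.603 -339.468  267.007] F [ 1.555 -1.161  0.559] w 85.43814419225798
toolz [-0.001  0.001 -1.   ] tooly [ 0.762 -0.647 -0.001]
```

```bash
cat > plan.py <<'E'
from h import *
np.set_printoptions(precision=3,suppress=True)
S=np.array([np.cos(np.radians(79)),np.sin(np.radians(79)),0]);
def delta(tcp,R):
    s=env.read_state();R0=Rn.from_quat(s['tool_rot']);rv=(Rn.from_matrix(R)*R0.inv()).as_rotvec()
    print('dpos cm',(np.asarray(tcp)-s['tool_pos'])/10,'rot',rv,'|deg|',np.degrees(np.linalg.norm(rv)))
def frame(z,y):
    z=z/np.linalg.norm(z);y=y/np.linalg.norm(y);return np.stack([np.cross(y,z),y,z],1)
E
cat > a.py <<'E'
from plan import *
p=np.array([S[1],-S[0],0]);a=np.radians(28);z=np.array([0,0,-np.cos(a)])-np.sin(a)*S
R=frame(z,p);waist=np.array([555,-94.5,0])+56*S+[0,0,25]
print(waist)
delta(waist+25*z-110*z,R)
E
python3 a.py
```

```text
[565.685 -39.529  25.   ]
dpos cm [ 17.47   33.911 -16.696] rot [-0.445  0.213  0.502] |deg| 40.34688837517533
```

Call:
jog_arm --motion '[{"delta_pos": [17.5,33.9,-16.7],"rot": [-0.445,0.213,0.502],"grip": 8.54},{"delta_pos": [17.5,33.9,-16.7],"rot": [-0.445,0.213,0.502],"grip": 8.54},{"delta_pos": [17.5,33.9,-16.7],"rot": [-0.445,0.213,0.502],"grip": 8.54},{"delta_pos": [17.5,33.9,-16.7],"rot": [-0.445,0.213,0.502],"grip": 8.54},{"delta_pos": [17.5,33.9,-16.7],"rot": [-0.445,0.213,0.502],"grip": 8.54},{"delta_pos": [17.5,33.9,-16.7],"rot": [-0.445,0.213,0.502],"grip": 8.54},{"delta_pos": [17.5,33.9,-16.7],"rot": [-0.445,0.213,0.502],"grip": 8.54},{"delta_pos": [17.5,33.9,-16.7],"rot": [-0.445,0.213,0.502],"grip": 8.54},{"delta_pos": [17.5,33.9,-16.7],"rot": [-0.445,0.213,0.502],"grip": 8.54},{"delta_pos": [17.5,33.9,-16.7],"rot": [-0.445,0.213,0.502],"grip": 8.54},{"delta_pos": [17.5,33.9,-16.7],"rot": [-0.445,0.213,0.502],"grip": 8.54},{"delta_pos": [17.5,33.9,-16.7],"rot": [-0.445,0.213,0.502],"grip": 8.54},{"delta_pos": [17.5,33.9,-16.7],"rot": [-0.445,0.213,0.502],"grip": 8.54}]'

```text
time_s: 1.85
tool_pos: [573.2, -0.8, 99.5]
tool_rot: [0.749, 0.617, -0.187, 0.153]
force: [-1.1, 0.1, 1.0]
width: 85.6
```

```bash
python3 log.py; python3 a.py; cat > fit.py <<'E'
import json,numpy as np
from scipy.optimize import least_squares
from scipy.spatial.transform import Rotation as Rn
D=[json.loads(l) for l in open('states.jsonl')]
D.append(dict(q=[1.05450027,.42671943,.07385327,1.60663863,-.03410902,1.1108027,-.06708417],tool_pos=[241.88,-629.69,208.005],tool_rot=[.983231551,.18236033,-.0001628,-.0006337]))
def fk(q,P):
    o1,d1,L1,L2,L3,a1,a2,a3,o7=P
    Rz=lambda t:Rn.from_rotvec([0,0,t]);Ry=lambda t:Rn.from_rotvec([0,t,0])
    R=Rz(q[0]+o1)*Ry(q[1])*Rz(q[2]);p=np.array([0,0,d1])+R.apply([a1,0,L1])
    R=R*Ry(q[3]);p=p+R.apply([a2,0,0]);R=R*Rz(q[4]);p=p+R.apply([0,0,L2])
    R=R*Ry(q[5])*Rz(q[6]);p=p+R.apply([0,0,L3]) ; R=R*Rz(o7)
    return p,R
def res(P):
    r=[]
    for s in D:
        p,R=fk(s['q'],P);r+=list(p-s['tool_pos']);r+=list(300*(Rn.from_quat(s['tool_rot'])*R.inv()).as_rotvec())
    r+=list(.02*np.array(P[5:8])); r+=list(.003*(np.array(P[1:5])-[340,400,400,300]))
    return r
if __name__=='__main__':
    best=None
    for o7 in (0,1.57,3.14,-1.57):
        x=least_squares(res,[-2.26,340,400,400,300,0,0,0,o7]);print(round(x.cost,2),np.round(x.x,3))
        if best is None or x.cost<best.cost:best=x
    np.save('P.npy',best.x); print(np.round(best.fun,2))
E
python3 fit.py
```

```text
1.85 q [-0.02   0.559 -0.464  1.81   0.662  1.241 -1.005] pos [573.244  -0.772  99.544] F [-1.101  0.115  0.999] w 85.6171877225531
toolz [-0.091 -0.461 -0.883] tooly [ 0.982 -0.191 -0.001]
[565.685 -39.529  25.   ]
dpos cm [0.006 0.042 0.051] rot [ 0.    -0.002  0.   ] |deg| 0.08641061853299599
252434.13 [-1.982000e+00  2.716720e+03  9.662140e+02  1.576644e+03  1.658872e+03
 -5.925480e+02  1.454127e+03  0.000000e+00  9.620000e-01]
252434.13 [-1.982000e+00  2.716698e+03  9.662590e+02  1.576657e+03  1.658863e+03
 -5.925600e+02  1.454158e+03  0.000000e+00  9.620000e-01]
252434.13 [-1.982000e+00  2.716788e+03  9.661020e+02  1.576617e+03  1.658894e+03
 -5.925160e+02  1.454064e+03  0.000000e+00  9.620000e-01]
843679.65 [-1.978000e+00  2.714789e+03  9.560300e+02  1.570297e+03  1.661427e+03
 -5.895410e+02  1.440388e+03  0.000000e+00 -1.156000e+00]
[-3.6300e+02 -3.7570e+01 -1.4633e+02 -2.4000e-01  3.6000e-01 -1.0580e+01
 -6.0260e+01 -7.0000e+01  1.7548e+02 -1.5806e+02  2.4138e+02  2.5395e+02
  1.8365e+02  1.7621e+02 -2.9170e+01 -1.6000e-01  2.5000e-01 -3.1049e+02
 -1.1850e+01  2.9080e+01  0.0000e+00  7.1300e+00  1.7000e+00  3.5300e+00
  4.0800e+00]
```

```bash
cat > fit2.py <<'E'
import itertools,fit
from fit import *
best=None
for sg in itertools.product((1,-1),repeat=3):
    s=[-1,1,sg[0],1,sg[1],1,sg[2]]
    D2=[(np.array(d['q'])*s,d) for d in D]
    def res(P):
        r=[]
        for q,d in D2:
            p,R=fk(q,P);r+=list(p-d['tool_pos']);r+=list(300*(Rn.from_quat(d['tool_rot'])*R.inv()).as_rotvec())
        return r+list(.02*np.array(P[5:8]))+list(.003*(np.array(P[1:5])-[340,400,400,300]))
    for o7 in(0,1.57,3.14,-1.57):
        x=least_squares(res,[0,340,400,400,300,0,0,0,o7])
        if best is None or x.cost<best[0]:best=(x.cost,x,s)
print(best[0],best[2],np.round(best[1].x,3),np.round(best[1].fun,1));np.savez('P.npz',P=best[1].x,s=best[2])
E
python3 fit2.py
```

```text
169.1671371679884 [-1, 1, -1, 1, -1, 1, -1] [-1.03000e-01  2.41636e+02  5.63123e+02  4.98315e+02  3.57410e+02
 -1.80740e+01 -2.78940e+01  0.00000e+00  1.47200e+00] [  5.3   7.5  -2.3  -0.    0.    1.2   1.6   0.2   2.8  -3.4 -13.5   4.7
  -4.   -1.2  -0.5  -0.    0.    1.2  -0.4  -0.6   0.   -0.3   0.5   0.3
   0.2]
```

```bash
cat > kin.py <<'E'
import json,numpy as np
from scipy.optimize import least_squares
from scipy.spatial.transform import Rotation as Rn
SG=np.array([-1,1,-1,1,-1,1,-1])
def fk(q,P,links=False):
    d1,L1,L2,L3,a0,a1,b0,b1,b2,o7=P; q=np.asarray(q)*SG
    Rz=lambda t:Rn.from_rotvec([0,0,t]);Ry=lambda t:Rn.from_rotvec([0,t,0])
    R=Rz(q[0]);p=R.apply([a0,b0,d1]);pts=[p]
    R=R*Ry(q[1])*Rz(q[2]);p=p+R.apply([a1,b1,L1]);pts.append(p)
    R=R*Ry(q[3])*Rz(q[4]);p=p+R.apply([0,b2,L2]);pts.append(p)
    R=R*Ry(q[5])*Rz(q[6]);p=p+R.apply([0,0,L3]);R=R*Rz(o7)
    return (p,R,pts) if links else (p,R)
def fit():
    D=[json.loads(l) for l in open('states.jsonl')]
    D.append(dict(q=[1.05450027,.42671943,.07385327,1.60663863,-.03410902,1.1108027,-.06708417],tool_pos=[241.88,-629.69,208.005],tool_rot=[.983231551,.18236033,-.0001628,-.0006337]))
    def res(P):
        r=[]
        for d in D:
            p,R=fk(d['q'],P);r+=list(p-d['tool_pos']);r+=list(300*(Rn.from_quat(d['tool_rot'])*R.inv()).as_rotvec())
        return r+list(.005*np.array(P[4:9]))+list(.002*(np.array(P[:4])-[300,450,450,350]))
    x=least_squares(res,[300,450,450,350,0,0,0,0,0,np.pi/2]);np.save('P.npy',x.x);return x
if __name__=='__main__':
    x=fit();print(x.cost,np.round(x.x,2),np.round(x.fun,1))
E
python3 kin.py
```

```text
0.05236515168098919 [ 2.8371e+02  5.5458e+02  4.9348e+02  3.6200e+02 -0.0000e+00 -0.0000e+00
 -2.8110e+01 -3.5790e+01 -3.6000e-01  1.5700e+00] [ 0.  -0.  -0.  -0.   0.  -0.  -0.   0.   0.  -0.  -0.  -0.  -0.   0.
 -0.  -0.  -0.   0.  -0.  -0.  -0.1 -0.2 -0.  -0.   0.2  0.1  0. ]
```

```bash
cat > ik.py <<'E'
from kin import *
P=np.load('P.npy');lo=np.array([-2.85,-.5,-1.23,.21,-1.02,.16,-2.73])+.03;hi=np.array([2.85,2.14,1.37,2.46,4.16,2.05,2.73])-.03
rng=np.random.default_rng(0)
def ik(tcp,R,q0=None,n=12):
    best=None
    for i in range(n):
        x0=q0 if (i==0 and q0 is not None) else rng.uniform(lo,hi)
        f=lambda q:(lambda r:np.r_[(r[0]-tcp),300*(Rn.from_matrix(R)*r[1].inv()).as_rotvec()])(fk(q,P))
        x=least_squares(f,np.clip(x0,lo+.01,hi-.01),bounds=(lo,hi),max_nfev=100)
        if best is None or x.cost<best.cost:best=x
        if best.cost<.5:break
    return best.cost,best.x
E
cat > b.py <<'E'
from ik import *
from plan import frame
np.set_printoptions(precision=2,suppress=True)
q=np.array([-.02,.559,-.464,1.81,.662,1.241,-1.005])
def chk(name,pos,psi,el,q0=None):
    a=np.radians(psi);e=np.radians(el);z=np.array([np.cos(a)*np.cos(e),np.sin(a)*np.cos(e),-np.sin(e)])
    for y in(np.array([-np.sin(a),np.cos(a),0]),-np.array([-np.sin(a),np.cos(a),0])):
        c,x=ik(np.array(pos)+25*z,frame(z,y),q0);pts=fk(x,P,True)[2]
        print(name,psi,el,'cost %.1f'%c,x,'wrist',pts[2],'elbow',pts[1])
for psi in(0,40,79,110,180,-90): chk('bench',[560,-95,60],psi,28,q)
chk('panel',[465,270,87],0,28);chk('panel',[465,270,87],180,28)
E
python3 b.py
```

```text
bench 0 28 cost 1479.3 [ 1.28  1.11 -1.2   2.43  2.86  0.79 -0.35] wrist [ 314.02 -144.7   229.26] elbow [ 107.22 -502.55  498.89]
bench 0 28 cost 1502.2 [ 1.25  1.06 -1.16  2.43  2.9   0.78  2.7 ] wrist [ 314.76 -145.02  231.3 ] elbow [ 116.92 -487.99  525.84]
bench 40 28 cost 15.7 [ 1.48  1.09 -1.11  2.22 -0.99  0.19 -2.24] wrist [ 335.76 -293.31  218.61] elbow [   1.5  -508.93  510.66]
bench 40 28 cost 15.7 [ 1.48  1.09 -1.11  2.22 -0.99  0.19  0.9 ] wrist [ 335.77 -293.31  218.61] elbow [   1.5  -508.93  510.66]
bench 79 28 cost 0.0 [ 0.84  0.86 -0.38  1.82 -0.81  1.12 -2.2 ] wrist [ 503.25 -387.09  218.2 ] elbow [ 241.25 -359.92  635.5 ]
bench 79 28 cost 0.0 [ 1.2   1.06 -0.92  1.8  -0.31  0.94  0.52] wrist [ 503.22 -387.08  218.21] elbow [ 132.03 -483.01  528.91]
bench 110 28 cost 0.3 [ 0.56  0.96 -0.2   1.51 -0.57  1.53 -2.13] wrist [ 660.86 -374.5   218.53] elbow [ 354.42 -296.06  597.29]
bench 110 28 cost 0.2 [ 0.87  1.07 -0.7   1.49 -0.23  1.44  0.7 ] wrist [ 661.14 -374.33  218.49] elbow [ 279.64 -415.85  528.73]
bench 180 28 cost 0.0 [ 0.05  1.08 -0.03  1.21  0.05  1.93 -
[... 231 characters left out ...]
.93  1.06  1.41 -1.25] wrist [560.01 202.55 218.21] elbow [405.17  56.68 663.48]
bench -90 28 cost 0.0 [-0.06  0.86 -0.52  1.91  1.18  1.6   1.83] wrist [559.79 202.54 218.14] elbow [434.33 -34.57 632.34]
panel 0 28 cost 216.2 [-0.2   1.04 -1.2   2.43  2.    1.88 -1.05] wrist [176.4  300.26 246.1 ] elbow [493.36  57.36 536.03]
panel 0 28 cost 216.2 [-0.2   1.04 -1.2   2.43  2.    1.88  2.1 ] wrist [176.4  300.26 246.1 ] elbow [493.36  57.37 536.02]
panel 180 28 cost 0.2 [-0.59  1.    0.29  1.4  -0.52  1.86 -1.71] wrist [761.92 269.82 245.61] elbow [416.78 206.13 592.51]
panel 180 28 cost 0.0 [ 0.03  1.12 -0.79  1.35  0.04  1.78  0.8 ] wrist [762.55 270.   245.21] elbow [508.9  -66.53 501.97]
```

Call:
jog_arm --motion '[{"delta_pos": [-0.3,-1.5,-2.9],"rot": [0,0,0],"grip": 8.54},{"delta_pos": [-0.6,-3.0,-5.8],"rot": [0,0,0],"grip": 8.54},{"delta_pos": [-0.8,-4.0,-7.8],"rot": [0,0,0],"grip": 8.54},{"delta_pos": [-0.9,-4.6,-8.8],"rot": [0,0,0],"grip": 8.54},{"delta_pos": [-0.95,-4.9,-9.4],"rot": [0,0,0],"grip": 8.54},{"delta_pos": [-0.95,-4.9,-9.4],"rot": [0,0,0],"grip": 8.54}]'

```text
time_s: 2.35
tool_pos: [563.4, -51.1, 5.6]
tool_rot: [0.749, 0.617, -0.188, 0.153]
force: [0.8, 0.3, 0.5]
width: 85.6
```

```bash
python3 log.py; python3 a.py; python3 - <<'E'
from h import *
p,d=snap('scene','scene1'); cv2.imwrite('pics/s1.png',cv2.resize(p[160:320,180:390,::-1],None,fx=3.5,fy=3.5))
E
```

```text
2.35 q [ 0.014  0.662 -0.408  1.894  0.772  1.074 -1.075] pos [563.418 -51.069   5.594] F [0.775 0.251 0.475] w 85.60461813067148
toolz [-0.092 -0.461 -0.882] tooly [ 0.981 -0.192 -0.002]
[565.685 -39.529  25.   ]
dpos cm [0.988 5.071 9.446] rot [ 0.001 -0.002  0.002] |deg| 0.14760222736439127
```

View pics/s1.png

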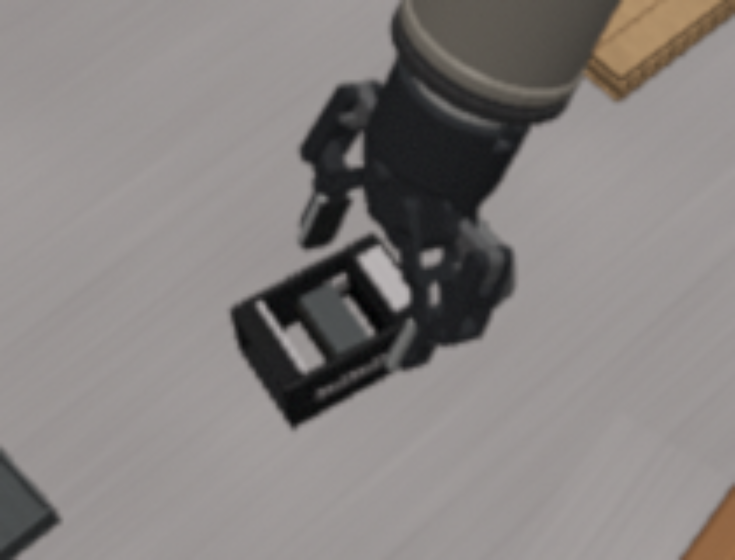

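The fingers straddle the frame, with pads at about (325,215) and (410,345) in the crop. Closing now.

Call:
jog_arm --motion '[{"delta_pos": [0,0,0],"rot": [0,0,0],"grip": 7.0},{"delta_pos": [0,0,0],"rot": [0,0,0],"grip": 6.5},{"delta_pos": [0,0,0],"rot": [0,0,0],"grip": 5.5},{"delta_pos": [0,0,0],"rot": [0,0,0],"grip": 5.5},{"delta_pos": [0,0,0],"rot": [0,0,0],"grip": 5.5},{"delta_pos": [0,0,0],"rot": [0,0,0],"grip": 5.5},{"delta_pos": [0,0,0],"rot": [0,0,0],"grip": 5.5}]' --newtons 60

```text
time_s: 2.98
tool_pos: [564.9, -49.1, 7.8]
tool_rot: [0.749, 0.617, -0.186, 0.154]
force: [-2.5, 3.3, 12.9]
width: 60.6
```

```bash
python3 log.py
```

```text
2.9833 q [ 0.013  0.659 -0.41   1.892  0.771  1.076 -1.075] pos [564.854 -49.133   7.833] F [-2.481  3.349 12.931] w 60.634683912564654
toolz [-0.089 -0.461 -0.883] tooly [ 0.982 -0.191  0.001]
```

Call:
jog_arm --motion '[{"delta_pos": [0,0,0.5],"rot": [0,0,0],"grip": 5.5},{"delta_pos": [0,0,2],"rot": [0,0,0],"grip": 5.5},{"delta_pos": [0,0,5],"rot": [0,0,0],"grip": 5.5},{"delta_pos": [0,0,9],"rot": [0,0,0],"grip": 5.5},{"delta_pos": [0,0,12],"rot": [0,0,0],"grip": 5.5},{"delta_pos": [0,0,12],"rot": [0,0,0],"grip": 5.5},{"delta_pos": [0,0,12],"rot": [0,0,0],"grip": 5.5}]'

```text
time_s: 3.57
tool_pos: [565.8, -48.8, 130.5]
tool_rot: [0.749, 0.617, -0.185, 0.155]
force: [-0.4, 0.2, -5.1]
width: 60.5
```

```bash
python3 log.py;  python3 - <<'E'
from h import *
p,d=snap('scene','scene2'); cv2.imwrite('pics/s2.png',cv2.resize(p[100:320,180:450,::-1],None,fx=2.7,fy=2.7))
p,d=snap('top','top2'); cv2.imwrite('pics/t2.png',cv2.resize(p[180:320,250:430,::-1],None,fx=4,fy=4))
E
```

```text
3.5667 q [ 0.054  0.488 -0.458  1.84   0.656  1.235 -0.921] pos [565.846 -48.76  130.509] F [-0.375  0.248 -5.149] w 60.53980893529261
toolz [-0.085 -0.46  -0.884] tooly [ 0.982 -0.191  0.005]
```

View pics/s2.png

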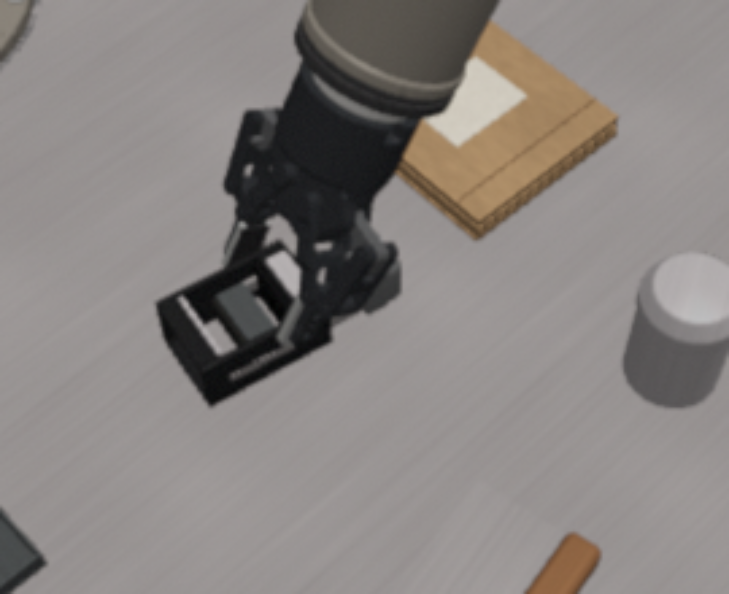

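View pics/t2.png

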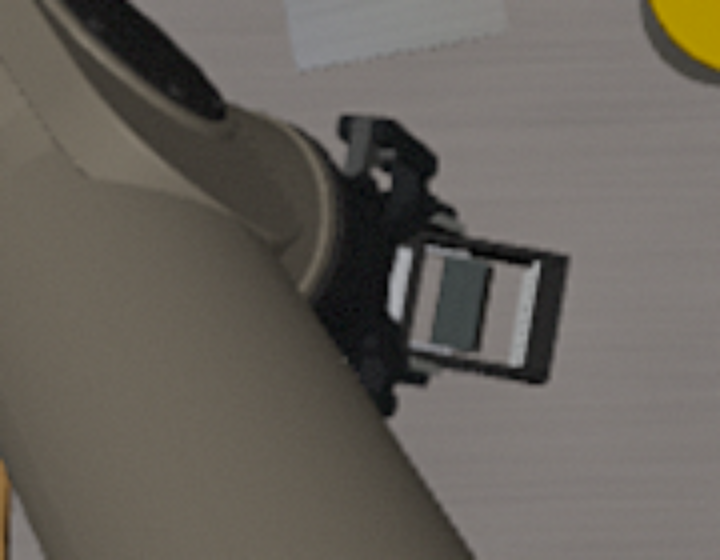

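```bash
cat > c.py <<'E'
from h import *
np.set_printoptions(precision=3,suppress=True)
for cam,u0,u1,v0,v1 in(('top',355,395,236,280),('scene',236,300,185,255)):
    z=np.load(f'pics/{cam}2.npz');W=world(cam,z['d']);p=z['p'].astype(int)
    m=np.zeros(p.shape[:2],bool);m[v0:v1,u0:u1]=1
    q=W[m&(W[...,2]>110)&(W[...,2]<220)]
    al=(q[:,:2]-[555,-94.5])@np.array([.191,.982]);
    # robust top-plane fit: iteratively keep upper surface
    k=q[:,2]>np.percentile(q[:,2],40)
    for _ in range(10):
        A=np.c_[q[:,:2]-[560,-60],np.ones(len(q))];c=np.linalg.lstsq(A[k],q[k,2],rcond=None)[0];r=q[:,2]-A@c;k=abs(r)<5
    print(cam,len(q),k.sum(),'top z at(560,-60)',c[2],'slope along axis deg',np.degrees(np.arctan(c[:2]@[.191,.982])),'across',np.degrees(np.arctan(c[:2]@[.982,-.191])),'along min',np.percentile(al[k],[1,99]))
c=cv2.imread('pics/t2.png')
P=np.array([ray('top',250+(a+.5)/4-.5,180+(b+.5)/4-.5,166)[:2] for a,b in[(569,257),(548,383),(410,232)]]);print(P)
E
python3 c.py
```

```text
top 932 445 top z at(560,-60) 164.49512820352714 slope along axis deg -0.6146345746900946 across 0.25320718732814745 along min [-0.447 69.4  ]
scene 2534 887 top z at(560,-60) 167.63007601421532 slope along axis deg 0.3110188855778282 across 0.023694718709281533 along min [ 0.096 91.123]
[[ 585.922 -100.293]
 [ 526.117  -88.611]
 [ 599.201  -24.751]]
```

```bash
cat > st.py <<'E'
from plan import *
import sys
def mk(foot,X,Z):
    T=np.eye(4);X=np.array(X,float);Z=np.array(Z,float);T[:3,0]=X;T[:3,2]=Z;T[:3,1]=np.cross(Z,X);T[:3,3]=foot;return T
def tool():
    s=env.read_state();T=np.eye(4);T[:3,:3]=Rn.from_quat(s['tool_rot']).as_matrix();T[:3,3]=s['tool_pos'];return T
def upright(x,y,z,yawdeg):
    a=np.radians(yawdeg);return mk([x,y,z],[np.cos(a),np.sin(a),0],[0,0,1])
E
python3 - <<'E'
from st import *
Ts=mk([556,-94.5,144.6],[0,0,1],S)
G=np.linalg.inv(Ts)@tool(); np.save('G.npy',G); print(G)
from ik import *
q=env.read_state()['q']
for n,t in(('stand',upright(560,-80,200,-101)),('mid',upright(540,60,160,-50)),('hi',upright(464.6,269.8,110,-1.3)),('pan',upright(464.6,269.8,28.7,-1.3)),('tray',upright(464,-285,3,-1.3))):
    T=t@G;c,x=ik(T[:3,3],T[:3,:3],q);print(n,T[:3,3],'%.2f'%c,x);delta(T[:3,3],T[:3,:3]);q=x
E
```

```text
[[ -0.469   0.001  -0.883 -16.771]
 [  0.001   1.      0.001  -0.331]
 [  0.883  -0.     -0.469  46.071]
 [  0.      0.      0.      1.   ]]
stand [562.875 -63.474 246.071] 0.00 [ 1.213  0.711 -0.936  1.794 -0.559  1.163  0.458]
dpos cm [-0.159 -1.426 11.824] rot [ 1.542 -0.3    0.   ] |deg| 90.00000000000001
mid [528.966  72.634 206.071] 0.00 [ 0.305  0.751 -0.244  1.518 -0.548  1.719  0.913]
dpos cm [-3.55  12.185  7.824] rot [1.563 0.404 0.695] |deg| 100.6809443781492
hi [447.826 269.849 156.071] 0.01 [-0.188  0.905 -0.373  1.361 -0.245  1.86   1.02 ]
dpos cm [-11.664  31.906   2.824] rot [1.358 1.094 1.333] |deg| 125.74964871365484
pan [447.826 269.849  74.771] 0.00 [-0.184  1.007 -0.38   1.36  -0.198  1.77   1.046]
dpos cm [-11.664  31.906  -5.306] rot [1.358 1.094 1.333] |deg| 125.74964871365484
tray [ 447.226 -284.951   49.071] 0.00 [-0.028  1.115  0.555  1.371 -0.057  1.766  2.091]
dpos cm [-11.724 -23.574  -7.876] rot [1.358 1.094 1.333] |deg| 125.74964871365484
```

Call:
jog_arm --motion '[{"delta_pos": [0,0,4],"rot": [0.12,-0.023,0],"grip": 5.5},{"delta_pos": [0,0,8],"rot": [0.24,-0.047,0],"grip": 5.5},{"delta_pos": [-0.2,-1.4,11.8],"rot": [0.36,-0.07,0],"grip": 5.5},{"delta_pos": [-0.2,-1.4,11.8],"rot": [0.48,-0.093,0],"grip": 5.5},{"delta_pos": [-0.2,-1.4,11.8],"rot": [0.6,-0.117,0],"grip": 5.5},{"delta_pos": [-0.2,-1.4,11.8],"rot": [0.72,-0.14,0],"grip": 5.5},{"delta_pos": [-0.2,-1.4,11.8],"rot": [0.84,-0.163,0],"grip": 5.5},{"delta_pos": [-0.2,-1.4,11.8],"rot": [0.96,-0.187,0],"grip": 5.5},{"delta_pos": [-0.2,-1.4,11.8],"rot": [1.08,-0.21,0],"grip": 5.5},{"delta_pos": [-0.2,-1.4,11.8],"rot": [1.2,-0.233,0],"grip": 5.5},{"delta_pos": [-0.2,-1.4,11.8],"rot": [1.32,-0.257,0],"grip": 5.5},{"delta_pos": [-0.2,-1.4,11.8],"rot": [1.43,-0.278,0],"grip": 5.5},{"delta_pos": [-0.2,-1.4,11.8],"rot": [1.542,-0.3,0],"grip": 5.5},{"delta_pos": [-0.2,-1.4,11.8],"rot": [1.542,-0.3,0],"grip": 5.5},{"delta_pos": [-0.2,-1.4,11.8],"rot": [1.542,-0.3,0],"grip": 5.5},{"delta_pos": [-0.2,-1.4,11.8],"rot": [1.542,-0.3,0],"grip": 5.5}]'

```text
time_s: 5.0
tool_pos: [562.5, -62.4, 245.9]
tool_rot: [0.662, 0.546, 0.397, -0.327]
force: [0.2, 0.4, -3.0]
width: 60.4
```

```bash
python3 log.py; cat > d.py <<'E'
from st import *
G=np.load('G.npy')
x,y,z,w=map(float,sys.argv[1:5]);T=upright(x,y,z,w)@G;delta(T[:3,3],T[:3,:3])
Q=tool()@np.linalg.inv(G);print('stamp now foot',Q[:3,3],'axis',Q[:3,2],'x',Q[:3,0])
E
python3 d.py 540 60 190 -50; python3 d.py 464.6 269.8 110 -1.3
```

```text
5.0 q [ 1.059  0.617 -0.699  1.804 -0.708  1.233  0.59 ] pos [562.506 -62.421 245.892] F [ 0.238  0.422 -2.959] w 60.41563351537215
toolz [ 0.168  0.866 -0.472] tooly [ 0.982 -0.19  -0.   ]
dpos cm [-3.354 13.506 -0.982] rot [0.002 0.001 0.889] |deg| 50.93108804507022
stamp now foot [559.629 -79.061 199.863] axis [0.    0.002 1.   ] x [-0.19  -0.982  0.002]
dpos cm [-11.468  33.227  -8.982] rot [0.002 0.002 1.739] |deg| 99.63097982125551
stamp now foot [559.629 -79.061 199.863] axis [0.    0.002 1.   ] x [-0.19  -0.982  0.002]
```

Call:
jog_arm --motion '[{"delta_pos": [-0.6,2.4,0],"rot": [0,0,0.12],"grip": 5.5},{"delta_pos": [-1.2,4.8,0],"rot": [0,0,0.24],"grip": 5.5},{"delta_pos": [-1.8,7.2,0],"rot": [0,0,0.36],"grip": 5.5},{"delta_pos": [-2.4,9.6,0],"rot": [0,0,0.48],"grip": 5.5},{"delta_pos": [-3.0,12,0],"rot": [0,0,0.6],"grip": 5.5},{"delta_pos": [-3.6,14.4,0],"rot": [0,0,0.72],"grip": 5.5},{"delta_pos": [-4.4,16.8,-1],"rot": [0,0,0.84],"grip": 5.5},{"delta_pos": [-5.3,19.2,-2],"rot": [0,0,0.96],"grip": 5.5},{"delta_pos": [-6.2,21.6,-3],"rot": [0,0,1.08],"grip": 5.5},{"delta_pos": [-7.2,24,-4],"rot": [0,0,1.2],"grip": 5.5},{"delta_pos": [-8.2,26.4,-5],"rot": [0,0,1.32],"grip": 5.5},{"delta_pos": [-9.3,28.8,-6],"rot": [0,0,1.44],"grip": 5.5},{"delta_pos": [-10.4,31,-7.5],"rot": [0,0,1.56],"grip": 5.5},{"delta_pos": [-11.5,33.2,-9],"rot": [0,0,1.68],"grip": 5.5},{"delta_pos": [-11.5,33.2,-9],"rot": [0.002,0.002,1.739],"grip": 5.5},{"delta_pos": [-11.5,33.2,-9],"rot": [0.002,0.002,1.739],"grip": 5.5},{"delta_pos": [-11.5,33.2,-9],"rot": [0.002,0.002,1.739],"grip": 5.5},{"delta_pos": [-11.5,33.2,-9],"rot": [0.002,0.002,1.739],"grip": 5.5}]'

```text
time_s: 6.5
tool_pos: [448.1, 270.0, 156.9]
tool_rot: [0.011, 0.858, 0.005, -0.513]
force: [-0.6, 0.5, -3.8]
width: 60.5
```

```bash
python3 log.py;python3 d.py 464.6 269.8 110 -1.3; python3 - <<'E'
from h import *
p,d=snap('scene','scene3'); cv2.imwrite('pics/s3.png',cv2.resize(p[20:240,250:470,::-1],None,fx=2.7,fy=2.7))
p,d=snap('top','top3'); cv2.imwrite('pics/t3.png',cv2.resize(p[230:380,140:300,::-1],None,fx=4,fy=4))
E
```

```text
6.5 q [ 0.069  1.043 -0.868  1.34  -0.     1.855  0.723] pos [448.096 269.989 156.902] F [-0.578  0.47  -3.799] w 60.54529750958472
toolz [-0.881  0.02  -0.473] tooly [ 0.024  1.    -0.002]
dpos cm [-0.027 -0.014 -0.083] rot [0.002 0.004 0.001] |deg| 0.2680992677845399
stamp now foot [465.067 269.848 110.904] axis [-0.004  0.002  1.   ] x [ 1.    -0.023  0.004]
```

View pics/s3.png

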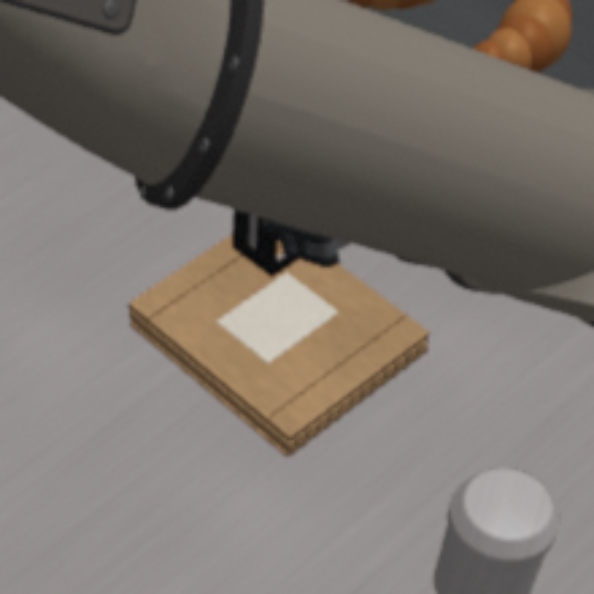

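View pics/t3.png

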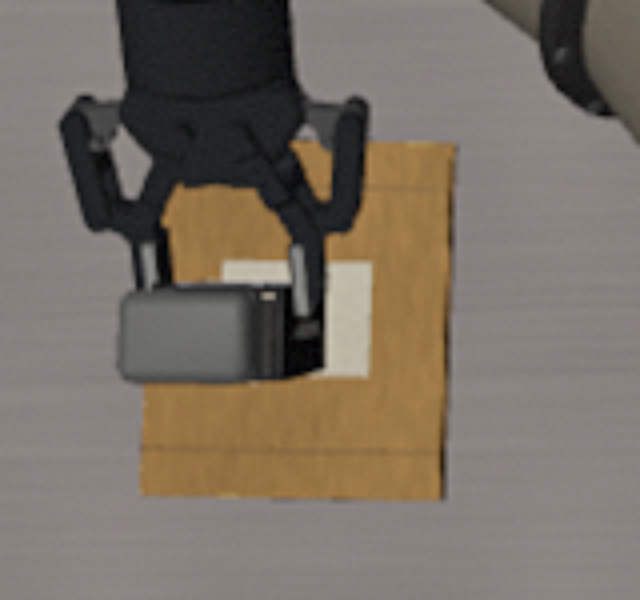

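```bash
python3 - <<'E'
from h import *
z=np.load('pics/top3.npz');p=z['p'].astype(int);W=world('top',z['d'])
m=np.zeros(p.shape[:2],bool);m[298:330,166:206]=1
m&=(abs(W[...,2]-261)<12)&(p.max(-1)>75)
print(np.median(W[m],0),m.sum()); rectp('top',m,261,'head')
# panel edges visible
q=z['p'];cv2.imwrite('pics/t3b.png',cv2.resize(q[285:345,160:240,::-1],None,fx=10,fy=10,interpolation=cv2.INTER_NEAREST))
E
```

```text
[462.44748643 269.3219431  259.25072242] 671
head 665 [462.5 267.9] [52.3 37.3] 89.1 mean [462.5 268.2]
```

View pics/t3b.png

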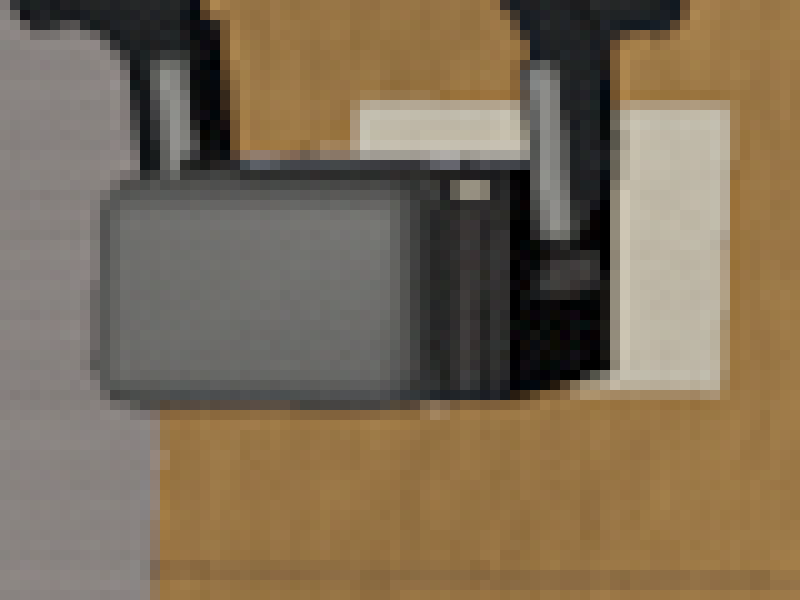

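Call:
jog_arm --motion '[{"delta_pos": [0,0,-2.5],"rot": [0.002,0.004,0.001],"grip": 5.5},{"delta_pos": [0,0,-5],"rot": [0.002,0.004,0.001],"grip": 5.5},{"delta_pos": [0,0,-6.5],"rot": [0.002,0.004,0.001],"grip": 5.5},{"delta_pos": [0,0,-7.2],"rot": [0.002,0.004,0.001],"grip": 5.5},{"delta_pos": [0,0,-7.4],"rot": [0.002,0.004,0.001],"grip": 5.5},{"delta_pos": [0,0,-7.4],"rot": [0.002,0.004,0.001],"grip": 5.5}]'

```text
time_s: 7.1
tool_pos: [448.6, 268.7, 83.0]
tool_rot: [0.011, 0.857, 0.007, -0.516]
force: [0.5, 0.9, -3.5]
width: 60.3
```

```bash
python3 log.py;python3 d.py 464.6 269.8 29 -1.3; python3 - <<'E'
from h import *
p,d=snap('scene','scene4'); cv2.imwrite('pics/s4.png',cv2.resize(p[80:200,290:420,::-1],None,fx=6,fy=5,interpolation=cv2.INTER_CUBIC))
p,d=snap('top','top4'); cv2.imwrite('pics/t4.png',cv2.resize(p[285:345,170:250,::-1],None,fx=10,fy=10,interpolation=cv2.INTER_NEAREST))
W=world('top',d);m=np.zeros(d.shape,bool);m[290:340,170:215]=1;m&=abs(W[...,2]-186)<10
print(np.median(W[m],0)); rectp('top',m,183,'head')
E
```

```text
7.1 q [ 0.058  1.131 -0.837  1.341  0.056  1.79   0.761] pos [448.648 268.728  83.034] F [ 0.454  0.883 -3.496] w 60.32091080838447
toolz [-0.883  0.023 -0.468] tooly [0.026 1.    0.   ]
dpos cm [-0.082  0.112 -0.796] rot [-0.001 -0.001  0.002] |deg| 0.14482067179594918
stamp now foot [465.371 268.669  36.944] axis [ 0.001 -0.001  1.   ] x [ 1.    -0.025 -0.001]
[464.9241769  265.81439603 185.94189726]
head 663 [464.4 266.7] [56.5 38.6] 89.09 mean [464.5 266.6]
```

View pics/t4.png

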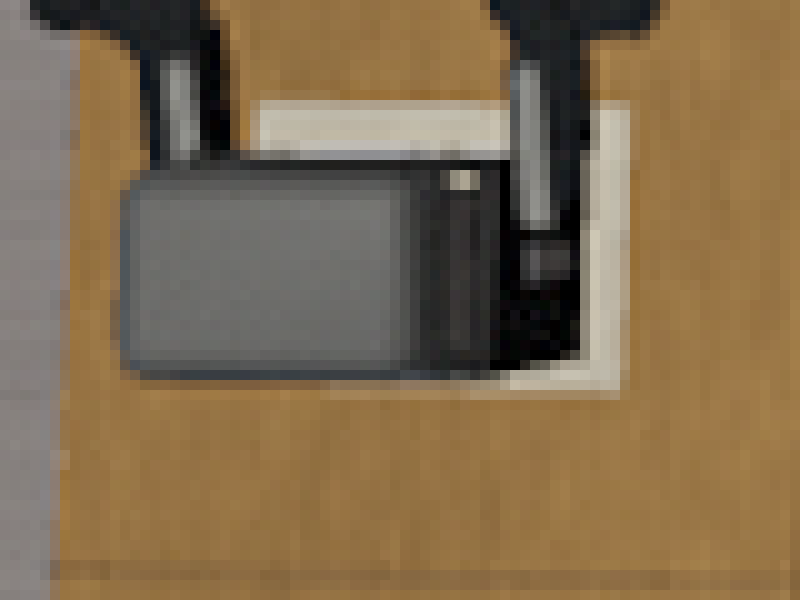

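View pics/s4.png

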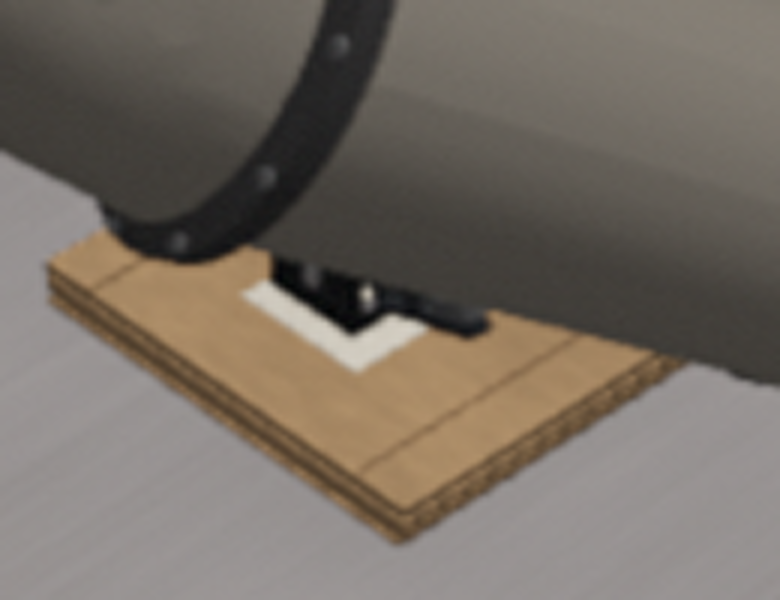

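```bash
python3 - <<'E'
from h import *
np.set_printoptions(precision=1,suppress=True)
t=lambda a,b,z:ray('top',170+(a)/10-.5,285+(b)/10-.5,z)[:2]
s=lambda a,b,z:ray('scene',290+a/6-.5,80+b/5-.5,z)[:2]
for n,c in dict(tl=(256,100),tr=(631,100),br=(621,398)).items(): print('panel',n,t(*c,28.7))
print('foot br corner', t(580,352,38),'plate edge mid y',t(580,300,60))
print('scene foot corner',s(355,336,37),'panel corner',s(357,373,28.7),'left panel',s(243,292,28.7))
# expected corners
a=np.radians(-1.3);R=np.array([[np.cos(a),-np.sin(a)],[np.sin(a),np.cos(a)]])
print('exp foot corners',[(np.array([465.4,268.7])+R@c) for c in ([-22,-31],[22,-31],[22,31])])
print('exp panel corners',[(np.array([464.6,269.8])+R@c) for c in ([-30,-40],[30,-40],[30,40])])
print(pix('scene',[465.4+21.3,268.7-31.5,37]),pix('scene',[465.4+21.3,268.7-31.5,34]))
E
```

```text
panel tl [496.8 309.4]
panel tr [495.4 228.8]
panel br [432.2 230.7]
foot br corner [442.4 237.7] plate edge mid y [454.1 233.6]
scene foot corner [482.8 238.5] panel corner [493.1 229.4] left panel [431.2 233.3]
exp foot corners [array([442.7, 238.2]), array([486.7, 237.2]), array([488.1, 299.2])]
exp panel corners [array([433.7, 230.5]), array([493.7, 229.1]), array([495.5, 309.1])]
[349.6 148. ] [349.5 148.9]
```

Call:
jog_arm --motion '[{"delta_pos": [-0.08,0.11,-0.3],"rot": [-0.001,-0.001,0.002],"grip": 5.5},{"delta_pos": [-0.08,0.11,-0.5],"rot": [-0.001,-0.001,0.002],"grip": 5.5},{"delta_pos": [-0.08,0.11,-0.7],"rot": [-0.001,-0.001,0.002],"grip": 5.5},{"delta_pos": [-0.08,0.11,-0.75],"rot": [-0.001,-0.001,0.002],"grip": 5.5},{"delta_pos": [-0.08,0.11,-0.75],"rot": [-0.001,-0.001,0.002],"grip": 5.5},{"delta_pos": [-0.08,0.11,-0.75],"rot": [-0.001,-0.001,0.002],"grip": 5.5}]'

```text
time_s: 7.7
tool_pos: [448.0, 270.2, 76.2]
tool_rot: [0.01, 0.857, 0.006, -0.515]
force: [-0.6, 0.2, -3.2]
width: 60.5
```

```bash
python3 log.py;python3 d.py 464.6 269.8 29 -1.3
```

```text
7.7 q [ 0.054  1.138 -0.835  1.341  0.061  1.782  0.763] pos [448.041 270.185  76.236] F [-0.562  0.181 -3.161] w 60.485706627406856
toolz [-0.882  0.021 -0.47 ] tooly [ 0.023  1.    -0.   ]
dpos cm [-0.021 -0.034 -0.117] rot [-0.     0.001 -0.   ] |deg| 0.05134370964579517
stamp now foot [464.855 270.143  30.18 ] axis [-0.001 -0.     1.   ] x [ 1.    -0.023  0.001]
```

Call:
jog_arm --motion '[{"delta_pos": [-0.02,-0.03,-0.1],"rot": [0,0,0],"grip": 5.5},{"delta_pos": [-0.02,-0.03,-0.2],"rot": [0,0,0],"grip": 5.5},{"delta_pos": [-0.02,-0.03,-0.2],"rot": [0,0,0],"grip": 5.5}]'

```text
time_s: 7.95
tool_pos: [447.9, 270.0, 74.5]
tool_rot: [0.01, 0.857, 0.006, -0.515]
force: [1.1, 0.3, 1.1]
width: 60.5
```

```bash
python3 log.py;python3 d.py 464.6 269.8 29 -1.3
```

```text
7.95 q [ 0.054  1.14  -0.834  1.341  0.063  1.781  0.764] pos [447.923 269.996  74.469] F [1.072 0.301 1.14 ] w 60.4572651857529
toolz [-0.882  0.021 -0.47 ] tooly [0.024 1.    0.   ]
dpos cm [-0.01  -0.015  0.06 ] rot [-0.001  0.001  0.   ] |deg| 0.05408706047465392
stamp now foot [464.732 269.971  28.411] axis [-0.001 -0.001  1.   ] x [ 1.    -0.023  0.001]
```

Contact: the wrist force went from -3.5 to +1.1 N. Releasing.

Call:
jog_arm --motion '[{"delta_pos": [0,0,0],"rot": [0,0,0],"grip": 6.6},{"delta_pos": [0,0,0],"rot": [0,0,0],"grip": 7.2},{"delta_pos": [0,0,0],"rot": [0,0,0],"grip": 8.0},{"delta_pos": [0,0,0],"rot": [0,0,0],"grip": 8.54},{"delta_pos": [0,0,0],"rot": [0,0,0],"grip": 8.54},{"delta_pos": [0,0,0],"rot": [0,0,0],"grip": 8.54}]'

```text
time_s: 8.45
tool_pos: [447.9, 270.0, 74.5]
tool_rot: [0.01, 0.857, 0.006, -0.515]
force: [-0.1, 0.0, -0.1]
width: 85.6
```

```bash
python3 log.py; python3 - <<'E'
from h import *
p,d=snap('top','top5'); cv2.imwrite('pics/t5.png',cv2.resize(p[275:355,160:260,::-1],None,fx=8,fy=7.5,interpolation=cv2.INTER_NEAREST))
E
```

```text
8.45 q [ 0.054  1.14  -0.834  1.341  0.063  1.781  0.764] pos [447.904 269.984  74.497] F [-0.062  0.044 -0.077] w 85.62156803421479
toolz [-0.882  0.021 -0.47 ] tooly [0.024 1.    0.   ]
```

View pics/t5.png

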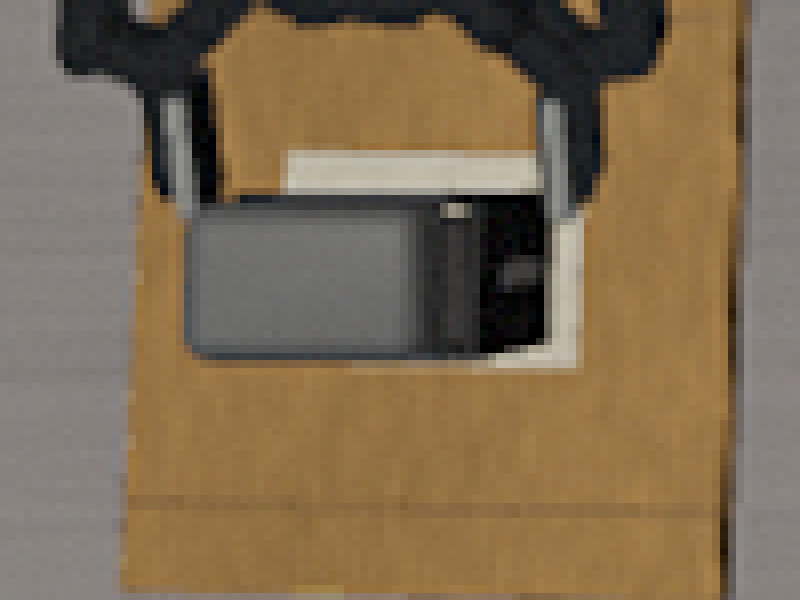

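Call:
jog_arm --motion '[{"delta_pos": [1.8,0,1],"rot": [0,0,0],"grip": 8.54},{"delta_pos": [4.8,-0.1,2.6],"rot": [0,0,0],"grip": 8.54},{"delta_pos": [8.0,-0.2,4.3],"rot": [0,0,0],"grip": 8.54},{"delta_pos": [11,-0.3,5.9],"rot": [0,0,0],"grip": 8.54},{"delta_pos": [13,-0.3,7],"rot": [0,0,0],"grip": 8.54},{"delta_pos": [13,-0.3,7],"rot": [0,0,0],"grip": 8.54}]'

```text
time_s: 9.0
tool_pos: [567.4, 267.6, 137.4]
tool_rot: [0.012, 0.86, 0.01, -0.511]
force: [-2.0, 1.4, -1.6]
width: 85.3
```

```bash
python3 log.py; python3 kin.py | head -1; python3 - <<'E'
from h import *
p,d=snap('top','top6'); cv2.imwrite('pics/t6.png',cv2.resize(p[275:355,160:260,::-1],None,fx=8,fy=7.5,interpolation=cv2.INTER_NEAREST))
p,d2=snap('scene','scene6'); cv2.imwrite('pics/s6.png',cv2.resize(p[20:220,250:450,::-1],None,fx=3,fy=3,interpolation=cv2.INTER_CUBIC))
W=world('top',d);m=np.zeros(d.shape,bool);m[290:340,170:225]=1;m&=abs(W[...,2]-179)<10
print(np.median(W[m],0)); rectp('top',m,176,'head')
E
python3 - <<'E'
from plan import *; from ik import *
q=env.read_state()['q']
for y in (1,-1):
    R=frame(np.array([0,0,-1.]),np.array([0.024,1,0])*y);t=[464.7,270,250]
    c,x=ik(t,R,q);print(y,c,x);delta(t,R)
R=frame(np.array([0,0,-1.]),np.array([1,-.024,0]));c,x=ik(t,R,q);print(c,x);delta(t,R)
E
```

```text
9.0 q [-0.138  1.115 -0.491  0.977 -0.124  2.048  0.944] pos [567.397 267.568 137.395] F [-2.027  1.389 -1.62 ] w 85.34603492647219
toolz [-0.878  0.03  -0.478] tooly [0.031 1.    0.005]
0.05236901222739192 [ 2.8370e+02  5.5458e+02  4.9347e+02  3.6199e+02 -0.0000e+00  0.0000e+00
[464.1726976  266.26201665 176.86246037]
head 652 [464.2 266.6] [56.8 38.9] 89.09 mean [464.2 266.6]
1 3.751631753341318e-14 [-0.354  0.184 -0.332  1.848  0.066  1.12   0.838]
dpos cm [-10.301   0.381  11.149] rot [-0.028 -1.069  0.007] |deg| 61.24868310304135
-1 3.6099021421927384e-15 [ 0.198  0.301 -1.004  1.82   0.275  1.17  -2.49 ]
dpos cm [-10.301   0.381  11.149] rot [-1.597  0.042 -2.698] |deg| 179.63549768958362
8.980186576472615e-13 [-0.349  0.184 -0.337  1.848  0.067  1.121 -0.734]
dpos cm [-10.301   0.381  11.149] rot [-0.853 -0.809 -1.399] |deg| 104.71498832096343
```

View pics/t6.png

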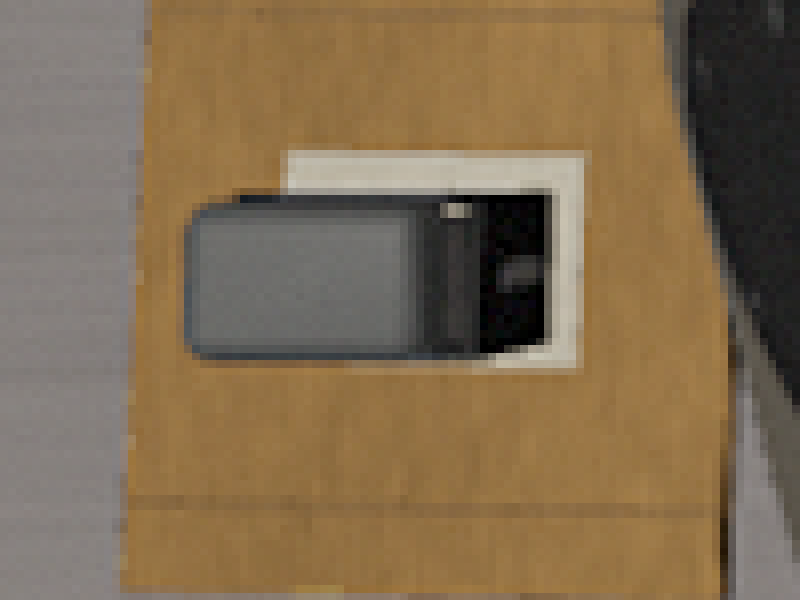

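View pics/s6.png

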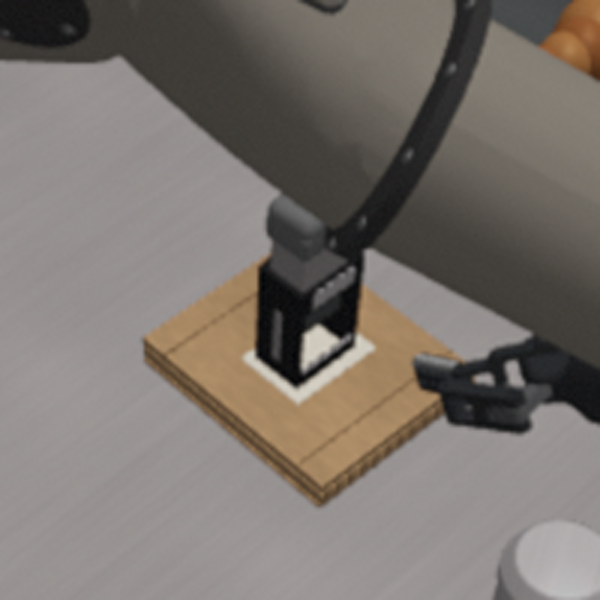

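```bash
python3 - <<'E'
from h import *
t=lambda a,b,z:np.round(ray('top',160+a/8-.5,275+b/7.5-.5,z)[:2],1)
print('foot br',t(551,347,30),'foot tr',t(551,190,120),t(551,190,30),'panel tr',t(584,150,28.5),'br',t(581,370,28.5),'tl',t(283,150,28.5))
s=lambda a,b,z:np.round(ray('scene',250+a/3-.5,20+b/3-.5,z)[:2],1)
print('scene foot near',s(297,388,28.5),'right',s(355,350,28.5),'left',s(260,355,28.5),'panel near',s(300,403,28.5),'right',s(376,347,28.5),'left',s(243,358,28.5))
z=np.load('pics/scene6.npz');cv2.imwrite('pics/s6b.png',cv2.resize(z['p'][75:165,320:390,::-1],None,fx=8,fy=6.6,interpolation=cv2.INTER_CUBIC))
E
```

```text
foot br [439.8 237.4] foot tr [484.7 220.4] [484.2 237.6] panel tr [495.5 229. ] br [433.2 229.7] tl [496.8 310. ]
scene foot near [481.8 239.6] right [486.2 296.8] left [440.5 243.2] panel near [493.2 230.8] right [495.1 310. ] left [433.8 232.2]
```

View pics/s6b.png

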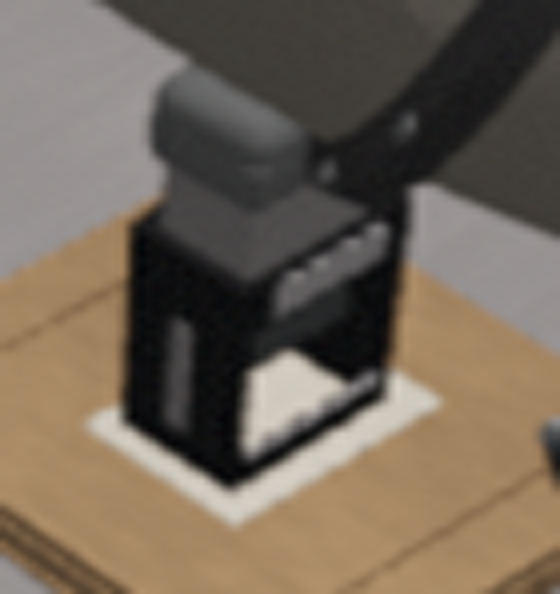

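```bash
python3 - <<'E'
from h import *
s=lambda a,b,z=28.5:ray('scene',320+a/8-.5,75+b/6.6-.5,z)[:2]
F=[s(235,490),s(388,398),s(123,422)];Pn=[s(238,525),s(442,402),s(88,425)]
print(np.round(F,1),np.round(Pn,1)); print('centres',(F[1]+F[2])/2,(Pn[1]+Pn[2])/2)
a=np.radians(-1.3);e=np.array([np.cos(a),np.sin(a)]);print('offset in x',((F[1]+F[2])/2-(Pn[1]+Pn[2])/2))
E
```

```text
[[482.2 240.4]
 [483.7 300. ]
 [439.8 239.9]] [[493.2 230. ]
 [495.5 309.3]
 [433.9 232.1]]
centres [461.7506413  269.96298717] [464.69496922 270.71554111]
offset in x [-2.94432793 -0.75255394]
```

```bash
cat > e.py <<'E'
from plan import *
R=np.array
import json
D=[json.loads(l) for l in open('states.jsonl')]
r=[d for d in D if abs(d['time_s']-8.45)<.01][-1]
delta(r['tool_pos'],Rn.from_quat(r['tool_rot']).as_matrix())
E
python3 e.py
```

```text
dpos cm [-11.981   0.379  -6.402] rot [0.002 0.013 0.007] |deg| 0.8296229757763837
```

The views agree that the stamp stands square, but about 2 to 2.5 mm off centre toward -x. I'll regrasp it at the same pose, shift it and set it down again.

Call:
jog_arm --motion '[{"delta_pos": [-1.5,0.05,-0.8],"rot": [0.002,0.013,0.007],"grip": 8.54},{"delta_pos": [-4,0.13,-2.1],"rot": [0.002,0.013,0.007],"grip": 8.54},{"delta_pos": [-7,0.22,-3.7],"rot": [0.002,0.013,0.007],"grip": 8.54},{"delta_pos": [-9.5,0.3,-5.1],"rot": [0.002,0.013,0.007],"grip": 8.54},{"delta_pos": [-11.2,0.35,-6],"rot": [0.002,0.013,0.007],"grip": 8.54},{"delta_pos": [-12,0.38,-6.4],"rot": [0.002,0.013,0.007],"grip": 8.54},{"delta_pos": [-12,0.38,-6.4],"rot": [0.002,0.013,0.007],"grip": 8.54},{"delta_pos": [-12,0.38,-6.4],"rot": [0.002,0.013,0.007],"grip": 8.54}]'

```text
time_s: 9.77
tool_pos: [448.0, 270.2, 75.0]
tool_rot: [0.01, 0.857, 0.006, -0.515]
force: [0.2, -0.6, 0.5]
width: 85.4
```

```bash
python3 log.py; python3 e.py
```

```text
9.7667 q [-0.103  1.038 -0.526  1.353 -0.119  1.766  0.96 ] pos [448.027 270.243  75.02 ] F [ 0.244 -0.58   0.488] w 85.42938426246185
toolz [-0.883  0.021 -0.469] tooly [0.023 1.    0.001]
dpos cm [-0.012 -0.026 -0.052] rot [-0.001 -0.001 -0.001] |deg| 0.06241727793741975
```

Call:
jog_arm --motion '[{"delta_pos": [0,-0.03,0],"rot": [0,0,0],"grip": 7.0},{"delta_pos": [0,-0.03,0],"rot": [0,0,0],"grip": 6.4},{"delta_pos": [0,-0.03,0],"rot": [0,0,0],"grip": 5.5},{"delta_pos": [0,-0.03,0],"rot": [0,0,0],"grip": 5.5},{"delta_pos": [0,-0.03,0],"rot": [0,0,0],"grip": 5.5},{"delta_pos": [0,-0.03,0.3],"rot": [0,0,0],"grip": 5.5},{"delta_pos": [0,-0.03,0.8],"rot": [0,0,0],"grip": 5.5},{"delta_pos": [0,-0.03,0.8],"rot": [0,0,0],"grip": 5.5}]' --newtons 50

```text
time_s: 10.43
tool_pos: [448.1, 270.1, 83.7]
tool_rot: [0.009, 0.857, 0.006, -0.515]
force: [0.5, 0.6, -3.3]
width: 60.6
```

```bash
python3 log.py; python3 e.py;python3 - <<'E'
from h import *
p,d=snap('top','top7'); cv2.imwrite('pics/t7.png',cv2.resize(p[275:355,160:260,::-1],None,fx=8,fy=7.5,interpolation=cv2.INTER_NEAREST))
E
```

```text
10.4333 q [-0.103  1.026 -0.526  1.354 -0.125  1.775  0.958] pos [448.067 270.073  83.706] F [ 0.519  0.559 -3.327] w 60.64293088649263
toolz [-0.882  0.02  -0.47 ] tooly [0.023 1.    0.001]
dpos cm [-0.016 -0.009 -0.921] rot [-0.001 -0.    -0.001] |deg| 0.0685115119873213
```

View pics/t7.png

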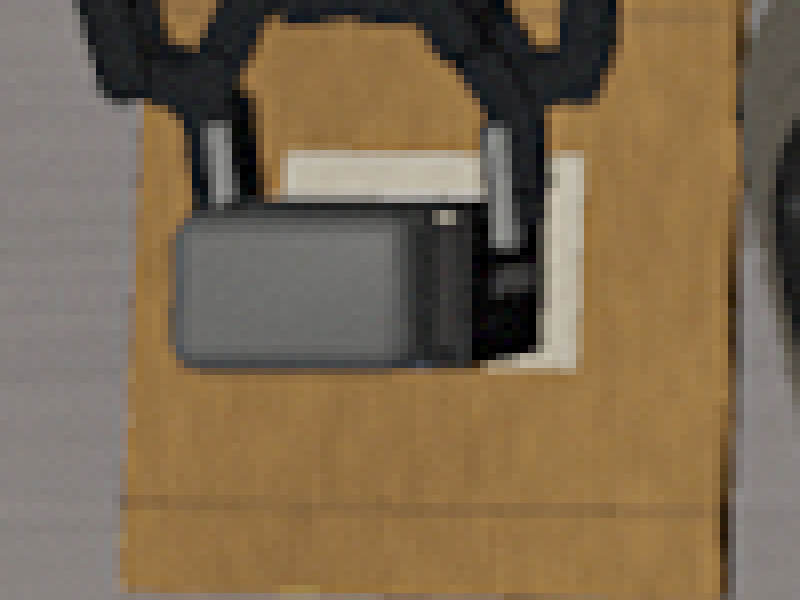

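```bash
python3 - <<'E'
from h import *
for n,h in(('top6',178.4),('top7',187.1)):
    z=np.load(f'pics/{n}.npz');d=z['d'];W=world('top',d);m=np.zeros(d.shape,bool);m[290:340,170:225]=1;m&=abs(W[...,2]-h)<10
    print(np.median(W[m],0)); rectp('top',m,h-2,n)
t=lambda a,b,z:np.round(ray('top',160+a/8-.5,275+b/7.5-.5,z)[:2],1)
print(t(537,357,37),t(551,347,29))
E
```

```text
[463.73637698 266.20706353 176.84326029]
top6 654 [464.2 266.5] [56.8 38.9] 89.09 mean [464.2 266.5]
[461.7239625  266.38633241 184.69643963]
top7 635 [461.7 266.3] [56.2 36.7] 89.09 mean [461.8 266.5]
[437.4 239.8] [439.8 237.6]
```

Call:
jog_arm --motion '[{"delta_pos": [0.2,0.02,0],"rot": [0,0,0],"grip": 5.5},{"delta_pos": [0.44,0.04,0],"rot": [0,0,0],"grip": 5.5},{"delta_pos": [0.44,0.04,-0.3],"rot": [0,0,0],"grip": 5.5},{"delta_pos": [0.44,0.04,-0.6],"rot": [0,0,0],"grip": 5.5},{"delta_pos": [0.44,0.04,-0.6],"rot": [0,0,0],"grip": 5.5},{"delta_pos": [0.44,0.04,-0.6],"rot": [0,0,0],"grip": 5.5}]'

```text
time_s: 10.98
tool_pos: [452.3, 270.3, 77.0]
tool_rot: [0.01, 0.857, 0.006, -0.515]
force: [-0.6, 0.0, -4.1]
width: 60.4
```

```bash
python3 log.py; python3 e.py;python3 - <<'E'
from h import *
p,d=snap('top','top8')
for n,h in(('top8',180.5),):
    W=world('top',d);m=np.zeros(d.shape,bool);m[290:340,170:225]=1;m&=abs(W[...,2]-h)<10
    print(np.median(W[m],0)); rectp('top',m,h-2,n)
E
```

```text
10.9833 q [-0.105  1.04  -0.522  1.341 -0.12   1.776  0.96 ] pos [452.256 270.336  77.   ] F [-0.611  0.003 -4.077] w 60.44044857831966
toolz [-0.883  0.02  -0.469] tooly [0.023 1.    0.001]
dpos cm [-0.435 -0.035 -0.25 ] rot [-0.001 -0.001 -0.001] |deg| 0.06998149572173282
[465.51745354 266.91115643 177.79821113]
top8 638 [466.2 267.6] [56.3 38.8] 89.09 mean [465.9 267.1]
```

Call:
jog_arm --motion '[{"delta_pos": [0.03,0,-0.1],"rot": [0,0,0],"grip": 5.5},{"delta_pos": [0.03,0,-0.2],"rot": [0,0,0],"grip": 5.5},{"delta_pos": [0.03,0,-0.25],"rot": [0,0,0],"grip": 5.5},{"delta_pos": [0.03,0,-0.25],"rot": [0,0,0],"grip": 5.5}]'

```text
time_s: 11.37
tool_pos: [452.6, 270.4, 75.0]
tool_rot: [0.009, 0.857, 0.006, -0.515]
force: [0.9, -0.6, 2.9]
width: 60.4
```

```bash
python3 log.py
```

```text
11.3667 q [-0.106  1.043 -0.522  1.339 -0.119  1.775  0.962] pos [452.635 270.421  75.009] F [ 0.852 -0.6    2.892] w 60.38062735061771
toolz [-0.883  0.02  -0.469] tooly [0.023 1.    0.001]
```

Contact at +2.9 N. I'll release and back off, keeping the retreat short of the q6 limit.

Call:
jog_arm --motion '[{"delta_pos": [0,0,0],"rot": [0,0,0],"grip": 6.6},{"delta_pos": [0,0,0],"rot": [0,0,0],"grip": 7.2},{"delta_pos": [0,0,0],"rot": [0,0,0],"grip": 8.0},{"delta_pos": [0,0,0],"rot": [0,0,0],"grip": 8.54},{"delta_pos": [0,0,0],"rot": [0,0,0],"grip": 8.54},{"delta_pos": [0,0,0],"rot": [0,0,0],"grip": 8.54},{"delta_pos": [1.8,-0.05,1],"rot": [0,0,0],"grip": 8.54},{"delta_pos": [4.5,-0.1,2.4],"rot": [0,0,0],"grip": 8.54},{"delta_pos": [7.5,-0.2,4],"rot": [0,0,0],"grip": 8.54},{"delta_pos": [9.5,-0.25,5.1],"rot": [0,0,0],"grip": 8.54},{"delta_pos": [9.5,-0.25,5.1],"rot": [0,0,0],"grip": 8.54},{"delta_pos": [9.5,-0.25,5.1],"rot": [0,0,0],"grip": 8.54}]'

```text
time_s: 12.37
tool_pos: [548.3, 268.1, 125.9]
tool_rot: [0.01, 0.857, 0.007, -0.515]
force: [-0.3, 0.4, -0.3]
width: 85.3
```

```bash
python3 log.py; python3 - <<'E'
from h import *
p,d=snap('top','top9'); cv2.imwrite('pics/t9.png',cv2.resize(p[275:355,160:260,::-1],None,fx=8,fy=7.5,interpolation=cv2.INTER_NEAREST))
p,d2=snap('scene','scene9'); cv2.imwrite('pics/s9.png',cv2.resize(p[75:165,320:390,::-1],None,fx=8,fy=6.6,interpolation=cv2.INTER_CUBIC))
h=178.4
W=world('top',d);m=np.zeros(d.shape,bool);m[290:340,170:225]=1;m&=abs(W[...,2]-h)<10
print(np.median(W[m],0)); rectp('top',m,h-2,'head')
E
```

```text
12.3667 q [-0.132  1.105 -0.499  1.04  -0.119  2.008  0.946] pos [548.253 268.074 125.915] F [-0.348  0.411 -0.347] w 85.33907729031066
toolz [-0.882  0.021 -0.47 ] tooly [0.023 1.    0.002]
[467.02494583 266.42128053 176.89915995]
head 629 [467.  266.5] [56.9 37.1] 89.09 mean [467.  266.8]
```

View pics/t9.png

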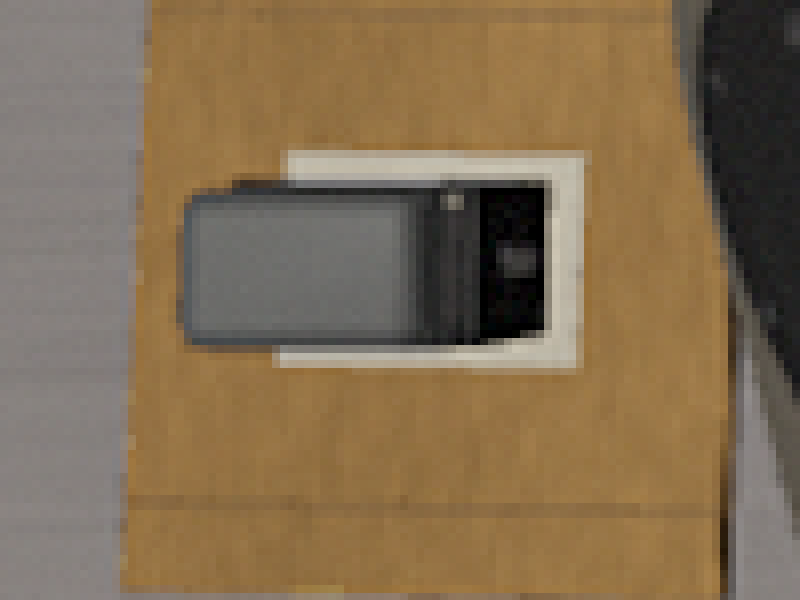

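View pics/s9.png

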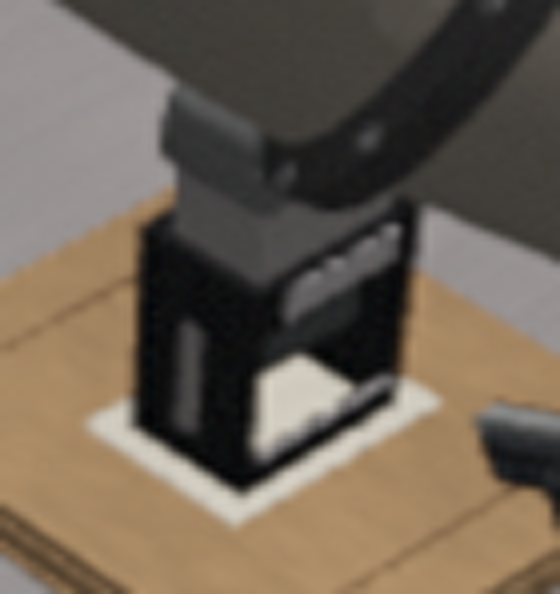

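```bash
python3 - <<'E'
from h import *
s=lambda a,b,z=28.5:ray('scene',320+a/8-.5,75+b/6.6-.5,z)[:2]
F=[s(243,493),s(398,400),s(135,428)]
print(np.round(F,1),'centre',(F[1]+F[2])/2)
t=lambda a,b,z:np.round(ray('top',160+a/8-.5,275+b/7.5-.5,z)[:2],1)
print(t(548,335,29),t(548,182,29))
from plan import *; from ik import *
q=env.read_state()['q']
R=frame(np.array([0,0,-1.]),np.array([0.023,1,0]));t=[465.0,270,230]
c,x=ik(t,R,q);print(c,x);delta(t,R)
E
```

```text
[[484.6 241. ]
 [486.3 301.3]
 [444.  240.4]] centre [465.13002718 270.84654056]
[443.2 238.4] [486.5 238.6]
9.640007325114288e-10 [-0.048  0.248 -0.695  1.855  0.177  1.1    0.739]
dpos cm [-8.182  0.197 10.452] rot [-0.025 -1.083 -0.001] |deg| 62.071920232167415
```

Call:
jog_arm --motion '[{"delta_pos": [1,0,3.5],"rot": [-0.003,-0.12,0],"grip": 8.54},{"delta_pos": [1,0,7],"rot": [-0.006,-0.24,0],"grip": 6},{"delta_pos": [1,0,10],"rot": [-0.009,-0.36,0],"grip": 3},{"delta_pos": [0,0,12.5],"rot": [-0.011,-0.48,0],"grip": 0},{"delta_pos": [-1,0,12.5],"rot": [-0.014,-0.6,0],"grip": 0},{"delta_pos": [-3,0.1,12.5],"rot": [-0.017,-0.72,0],"grip": 0},{"delta_pos": [-5,0.1,12.5],"rot": [-0.02,-0.84,0],"grip": 0},{"delta_pos": [-7,0.2,12.5],"rot": [-0.022,-0.96,0],"grip": 0},{"delta_pos": [-8.2,0.2,12],"rot": [-0.025,-1.083,0],"grip": 0},{"delta_pos": [-8.2,0.2,10.5],"rot": [-0.025,-1.083,0],"grip": 0},{"delta_pos": [-8.2,0.2,10.5],"rot": [-0.025,-1.083,0],"grip": 0},{"delta_pos": [-8.2,0.2,10.5],"rot": [-0.025,-1.083,0],"grip": 0}]'

```text
time_s: 13.47
tool_pos: [464.1, 269.3, 230.4]
tool_rot: [0.011, 1.0, -0.001, -0.001]
force: [1.2, 0.1, -1.2]
width: -0.2
```

```bash
python3 log.py; python3 - <<'E'
from plan import *
R=frame(np.array([0,0,-1.]),np.array([0.023,1,0]));delta([465,270,190],R)
E
```

```text
13.4667 q [-0.142  0.229 -0.581  1.861  0.141  1.095  0.773] pos [464.102 269.346 230.381] F [ 1.224  0.088 -1.25 ] w -0.15140138129016933
toolz [-0.001 -0.002 -1.   ] tooly [ 0.021  1.    -0.002]
dpos cm [ 0.09   0.065 -4.038] rot [ 0.002 -0.001 -0.002] |deg| 0.1440544148397726
```

Call:
jog_arm --motion '[{"delta_pos": [0.09,0.07,-2],"rot": [0.002,-0.001,-0.002],"grip": 0},{"delta_pos": [0.09,0.07,-4],"rot": [0.002,-0.001,-0.002],"grip": 0},{"delta_pos": [0.09,0.07,-4.7],"rot": [0.002,-0.001,-0.002],"grip": 0},{"delta_pos": [0.09,0.07,-5.2],"rot": [0.002,-0.001,-0.002],"grip": 0},{"delta_pos": [0.09,0.07,-5.6],"rot": [0.002,-0.001,-0.002],"grip": 0},{"delta_pos": [0.09,0.07,-6.0],"rot": [0.002,-0.001,-0.002],"grip": 0},{"delta_pos": [0.09,0.07,-6.0],"rot": [0.002,-0.001,-0.002],"grip": 0}]'

```text
time_s: 14.05
tool_pos: [465.1, 270.0, 170.1]
tool_rot: [0.012, 1.0, 0.0, -0.0]
force: [-0.5, -0.3, 0.1]
width: -0.0
```

```bash
python3 log.py; python3 - <<'E'
from h import *
p,d2=snap('scene','scene10'); cv2.imwrite('pics/s10.png',cv2.resize(p[40:165,310:410,::-1],None,fx=6,fy=4.8,interpolation=cv2.INTER_CUBIC))
E
```

```text
14.05 q [-0.162  0.294 -0.57   1.925  0.189  0.976  0.728] pos [465.116 270.033 170.115] F [-0.451 -0.341  0.124] w -0.023920413540821125
toolz [-0.001  0.    -1.   ] tooly [0.024 1.    0.   ]
```

View pics/s10.png

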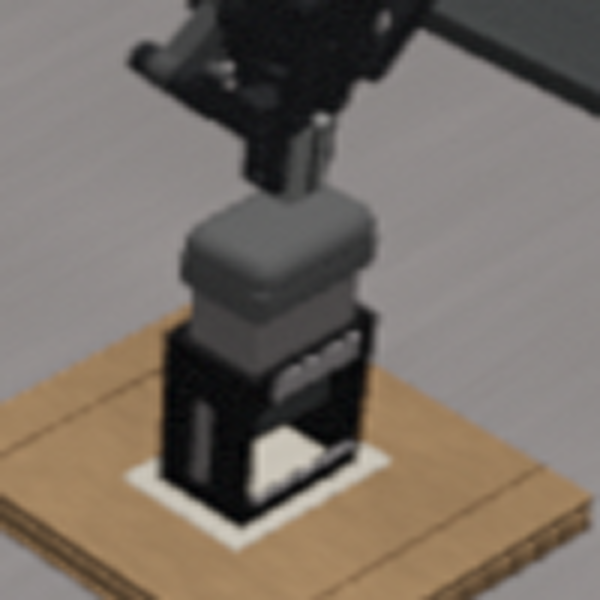

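The closed fingertips at about (290,190) sit just above the centre of the head and there is no force yet. I'll go down in small steps.

Call:
jog_arm --motion '[{"delta_pos": [0,0,-0.3],"rot": [0,0,0],"grip": 0},{"delta_pos": [0,0,-0.6],"rot": [0,0,0],"grip": 0},{"delta_pos": [0,0,-0.8],"rot": [0,0,0],"grip": 0},{"delta_pos": [0,0,-1.0],"rot": [0,0,0],"grip": 0},{"delta_pos": [0,0,-1.0],"rot": [0,0,0],"grip": 0},{"delta_pos": [0,0,-1.0],"rot": [0,0,0],"grip": 0}]'

```text
time_s: 14.6
tool_pos: [465.1, 270.1, 160.5]
tool_rot: [0.012, 1.0, 0.0, -0.0]
force: [-0.7, -0.1, 0.0]
width: 0.1
```

```bash
python3 log.py
```

```text
14.6 q [-0.166  0.306 -0.567  1.934  0.199  0.957  0.72 ] pos [465.095 270.106 160.453] F [-0.697 -0.069  0.036] w 0.13929540793746853
toolz [-0.  0. -1.] tooly [0.024 1.    0.   ]
```

```bash
python3 - <<'E'
from h import *
p,d2=snap('scene','scene11'); cv2.imwrite('pics/s11.png',cv2.resize(p[40:165,310:410,::-1],None,fx=6,fy=4.8,interpolation=cv2.INTER_CUBIC))
p,d=snap('top','top11'); cv2.imwrite('pics/t11.png',cv2.resize(p[255:355,150:260,::-1],None,fx=7,fy=6,interpolation=cv2.INTER_NEAREST))
print(env.read_state()['force'],env.read_state()['joint_efforts'])
E
```

```text
[ 0.2321411  -0.18853624 -0.99546721] [-8.29522905e-03 -7.16001749e+01 -6.46031901e+00 -4.14028144e+01
  1.87354902e-02 -1.76211615e-03 -2.40025314e-03]
```

View pics/s11.png

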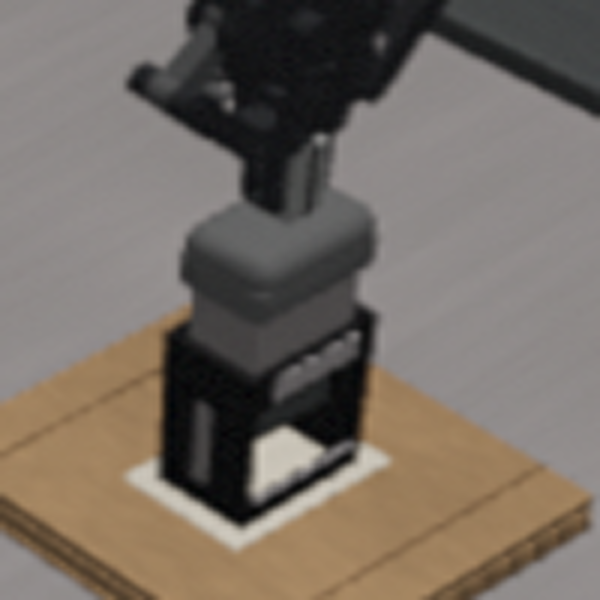

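View pics/t11.png

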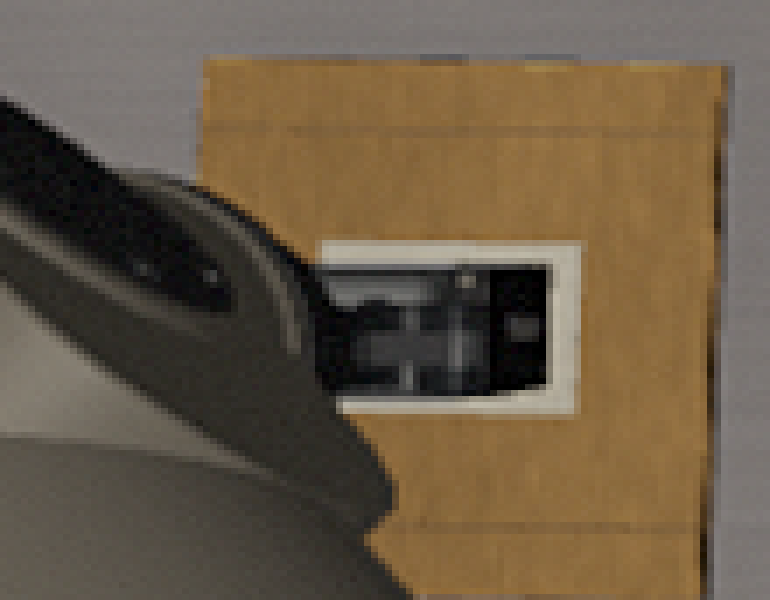

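```bash
python3 - <<'E'
from h import *
for X in([465,270,160.5],[465,270,170],[465,270,178],[465,270,185],[465,270,28.5]):
    u=pix('scene',X);print(X,(u-[310,40]+.5)*[6,4.8])
for n in('scene9','scene11'):
    z=np.load(f'pics/{n}.npz');W=world('scene',z['d'])
    print(n);
    for v in range(76,104,3): print(v,' '.join('(%3.0f,%3.0f,%3.0f)'%tuple(W[v,u]) for u in range(342,374,4)))
E
```

```text
[465, 270, 160.5] [279.29800221 250.15924554]
[465, 270, 170] [280.98440805 232.50575525]
[465, 270, 178] [282.42511762 217.42424181]
[465, 270, 185] [283.70148717 204.06305861]
[465, 270, 28.5] [258.30885927 469.87600775]
scene9
76 (634, 42,443) (638, 45,444) (645, 44,448) (650, 46,450) (654, 49,451) (658, 51,452) (663, 54,453) (666, 57,454)
79 (631, 45,435) (638, 45,439) (645, 45,443) (650, 46,446) (655, 48,447) (660, 51,449) (664, 53,450) (667, 57,449)
82 (630, 46,428) (638, 46,433) (643, 47,436) (650, 47,441) (654, 50,441) (661, 49,445) (664, 53,445) (668, 56,446)
85 (628, 49,420) (635, 49,425) (642, 49,429) (649, 49,433) (654, 51,435) (659, 52,438) (663, 55,439) (668, 57,440)
88 (452,243,179) (633, 52,417) (642, 49,424) (648, 50,428) (655, 49,433) (660, 52,434) (664, 54,435) (670, 55,438)
91 (452,243,171) (461,244,177) (637, 55,412) (648, 50,422) (654, 52,425) (661, 51,430) (665, 54,431) (673, 52,437)
94 (452,244,163) (466,240,174) (474,241,179) (644, 56,411) (653, 53,419) (658, 56,420) (669, 50,431) (675, 50,435)
97 (454,242,157) (464,242,164) (476,240,173) (636, 66,394) (650, 
[... 741 characters left out ...]
289,178)
88 (450,244,176) (457,249,178) (463,254,179) (469,259,179) (474,264,180) (482,268,182) (484,277,177) (485,288,171)
91 (453,241,173) (463,242,178) (467,249,177) (475,252,180) (480,259,179) (484,265,178) (485,276,171) (488,285,167)
94 (453,242,165) (466,240,174) (472,244,176) (479,248,178) (484,254,177) (485,265,170) (486,276,164) (485,289,155)
97 (454,241,158) (466,239,167) (475,241,172) (482,245,174) (486,252,172) (485,266,162) (488,274,159) (386,417, -3)
100 (452,244,147) (466,240,159) (475,242,164) (483,245,167) (485,255,161) (485,267,154) (482,283,141) (396,405,  3)
103 (451,245,138) (465,242,148) (476,242,156) (484,244,161) (486,254,155) (482,271,141) (482,284,132) (481,299,121)
```

The fingertips are really about 20 mm behind the reported TCP. In the depth image they are at z ≈ 181 with the head top at 179, so contact is only about to happen. Continuing in small steps.

Call:
jog_arm --motion '[{"delta_pos": [0,0,-0.3],"rot": [0,0,0],"grip": 0},{"delta_pos": [0,0,-0.5],"rot": [0,0,0],"grip": 0},{"delta_pos": [0,0,-0.7],"rot": [0,0,0],"grip": 0},{"delta_pos": [0,0,-0.9],"rot": [0,0,0],"grip": 0},{"delta_pos": [0,0,-0.9],"rot": [0,0,0],"grip": 0}]'

```text
time_s: 15.12
tool_pos: [465.2, 270.2, 151.4]
tool_rot: [0.012, 1.0, 0.0, -0.0]
force: [0.2, 0.2, 4.5]
width: 0.2
```

```bash
python3 log.py
```

```text
15.1167 q [-0.17   0.317 -0.565  1.943  0.207  0.939  0.712] pos [465.22  270.227 151.378] F [0.16  0.154 4.475] w 0.22419857130020535
toolz [-0.     0.001 -1.   ] tooly [0.024 1.    0.001]
```

Call:
jog_arm --motion '[{"delta_pos": [0,0,-0.3],"rot": [0,0,0],"grip": 0},{"delta_pos": [0,0,-0.6],"rot": [0,0,0],"grip": 0},{"delta_pos": [0,0,-0.9],"rot": [0,0,0],"grip": 0},{"delta_pos": [0,0,-1.2],"rot": [0,0,0],"grip": 0},{"delta_pos": [0,0,-1.2],"rot": [0,0,0],"grip": 0},{"delta_pos": [0,0,-1.2],"rot": [0,0,0],"grip": 0}]'

```text
time_s: 15.62
tool_pos: [465.4, 270.3, 139.6]
tool_rot: [0.012, 1.0, 0.0, 0.0]
force: [-0.4, -0.7, 8.5]
width: -0.2
```

```bash
python3 log.py
```

```text
15.6167 q [-0.176  0.331 -0.56   1.953  0.219  0.916  0.701] pos [465.385 270.324 139.605] F [-0.45  -0.706  8.455] w -0.21284799420846814
toolz [ 0.     0.001 -1.   ] tooly [0.024 1.    0.001]
```

Call:
jog_arm --motion '[{"delta_pos": [0,0,-0.3],"rot": [0,0,0],"grip": 0},{"delta_pos": [0,0,-0.6],"rot": [0,0,0],"grip": 0},{"delta_pos": [0,0,-0.9],"rot": [0,0,0],"grip": 0},{"delta_pos": [0,0,-1.1],"rot": [0,0,0],"grip": 0},{"delta_pos": [0,0,-1.1],"rot": [0,0,0],"grip": 0},{"delta_pos": [0,0,-1.1],"rot": [0,0,0],"grip": 0}]'

```text
time_s: 16.12
tool_pos: [465.8, 270.6, 129.4]
tool_rot: [0.012, 1.0, 0.0, 0.001]
force: [-3.5, -2.7, 15.6]
width: 0.1
```

```bash
python3 log.py
```

```text
16.1167 q [-0.181  0.344 -0.556  1.962  0.231  0.896  0.691] pos [465.816 270.569 129.401] F [-3.531 -2.737 15.554] w 0.06194320295968991
toolz [ 0.001  0.001 -1.   ] tooly [0.024 1.    0.001]
```

Call:
jog_arm --motion '[{"delta_pos": [-0.05,-0.04,-0.15],"rot": [0,0,0],"grip": 0},{"delta_pos": [-0.06,-0.05,-0.25],"rot": [0,0,0],"grip": 0},{"delta_pos": [-0.06,-0.05,-0.25],"rot": [0,0,0],"grip": 0}]'

```text
time_s: 16.37
tool_pos: [465.8, 270.5, 128.0]
tool_rot: [0.012, 1.0, 0.001, 0.001]
force: [-4.9, -3.2, 21.5]
width: 0.1
```

```bash
python3 log.py; python3 - <<'E'
from h import *
p,d2=snap('scene','scene12'); cv2.imwrite('pics/s12.png',cv2.resize(p[40:165,310:410,::-1],None,fx=6,fy=4.8,interpolation=cv2.INTER_CUBIC))
E
```

```text
16.3667 q [-0.182  0.345 -0.556  1.964  0.233  0.891  0.689] pos [465.805 270.506 128.011] F [-4.914 -3.152 21.513] w 0.1115669602756254
toolz [ 0.003  0.001 -1.   ] tooly [0.024 1.    0.001]
```

View pics/s12.png

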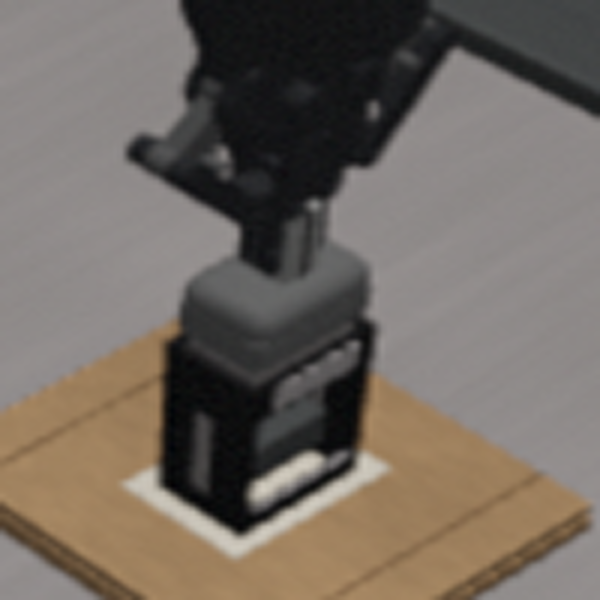

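The head is fully in: its underside is at the frame top, around (270,375). The force is 21.5 N and rises at about 4 N/mm, which is the carton stiffness alone, so the stop is reached. I'll ease up now.

Call:
jog_arm --motion '[{"delta_pos": [-0.05,-0.04,0.5],"rot": [0,0,0],"grip": 0},{"delta_pos": [-0.05,-0.04,1.2],"rot": [0,0,0],"grip": 0},{"delta_pos": [-0.05,-0.04,2.0],"rot": [0,0,0],"grip": 0},{"delta_pos": [-0.05,-0.04,3.0],"rot": [0,0,0],"grip": 0},{"delta_pos": [-0.05,-0.04,4.5],"rot": [0,0,0],"grip": 0},{"delta_pos": [-0.05,-0.04,7],"rot": [0,0,0],"grip": 0},{"delta_pos": [-0.05,-0.04,10],"rot": [0,0,0],"grip": 0},{"delta_pos": [-0.05,-0.04,10],"rot": [0,0,0],"grip": 0}]'

```text
time_s: 17.08
tool_pos: [466.9, 271.6, 233.1]
tool_rot: [0.012, 1.0, 0.002, 0.004]
force: [0.9, 1.2, 1.4]
width: 0.0
```

```bash
python3 log.py; python3 - <<'E'
from h import *
p,d2=snap('scene','scene13'); cv2.imwrite('pics/s13.png',cv2.resize(p[40:165,310:410,::-1],None,fx=6,fy=4.8,interpolation=cv2.INTER_CUBIC))
W=world('scene',d2); print(W[88,350:366:4,2],W[91,346:362:4,2])
s=lambda a,b,z=28.5:ray('scene',310+a/6-.5,40+b/4.8-.5,z)[:2]
E
```

```text
17.0833 q [-0.14   0.226 -0.583  1.858  0.142  1.089  0.77 ] pos [466.933 271.601 233.149] F [0.867 1.217 1.414] w 0.022948214820288946
toolz [ 0.008  0.004 -1.   ] tooly [0.024 1.    0.005]
[178.41009193 178.90282895 178.06980865 178.05515238] [179.24285701 180.81789154 180.38133514 183.32676266]
```

View pics/s13.png

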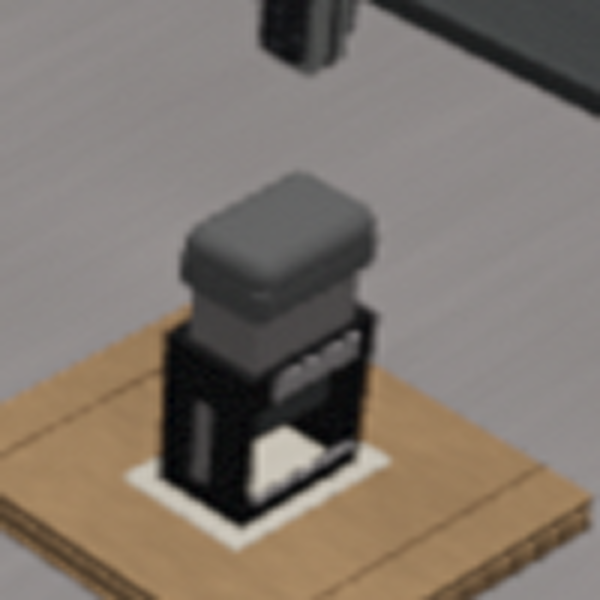

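The head is back at z ≈ 178 and the stamp hasn't moved. Returning to the waist pre-grasp.

```bash
cat > e2.py <<'E'
from plan import *
import json,sys
D=[json.loads(l) for l in open('states.jsonl')]
r=[d for d in D if abs(d['time_s']-float(sys.argv[1]))<.01][-1]
delta(r['tool_pos'],Rn.from_quat(r['tool_rot']).as_matrix())
E
python3 e2.py 12.3667
```

```text
dpos cm [  8.182  -0.292 -10.491] rot [0.024 1.088 0.003] |deg| 62.332355669274584
```

Call:
jog_arm --motion '[{"delta_pos": [2,0,3],"rot": [0.003,0.12,0],"grip": 0},{"delta_pos": [5,-0.1,3],"rot": [0.006,0.24,0],"grip": 0},{"delta_pos": [8,-0.2,3],"rot": [0.009,0.36,0],"grip": 3},{"delta_pos": [9.5,-0.3,3],"rot": [0.011,0.48,0],"grip": 6},{"delta_pos": [9.5,-0.3,2],"rot": [0.014,0.6,0],"grip": 8.54},{"delta_pos": [9.5,-0.3,0],"rot": [0.017,0.72,0],"grip": 8.54},{"delta_pos": [9.5,-0.3,-2],"rot": [0.02,0.84,0],"grip": 8.54},{"delta_pos": [9.2,-0.3,-5],"rot": [0.022,0.96,0],"grip": 8.54},{"delta_pos": [8.6,-0.3,-8],"rot": [0.024,1.06,0.003],"grip": 8.54},{"delta_pos": [8.2,-0.3,-10.5],"rot": [0.024,1.088,0.003],"grip": 8.54},{"delta_pos": [8.2,-0.3,-10.5],"rot": [0.024,1.088,0.003],"grip": 8.54},{"delta_pos": [8.2,-0.3,-10.5],"rot": [0.024,1.088,0.003],"grip": 8.54},{"delta_pos": [8.2,-0.3,-10.5],"rot": [0.024,1.088,0.003],"grip": 8.54}]'

```text
time_s: 18.22
tool_pos: [549.1, 268.6, 127.9]
tool_rot: [0.009, 0.858, 0.007, -0.513]
force: [0.2, 0.2, 1.3]
width: 85.2
```

```bash
python3 log.py; python3 e2.py 11.3667
```

```text
18.2167 q [-0.135  1.101 -0.493  1.038 -0.122  2.009  0.949] pos [549.125 268.574 127.898] F [0.178 0.247 1.336] w 85.17218475720045
toolz [-0.881  0.022 -0.473] tooly [0.024 1.    0.003]
dpos cm [-9.649  0.185 -5.289] rot [-0.002  0.004  0.001] |deg| 0.261394883436472
```

Call:
jog_arm --motion '[{"delta_pos": [-1.5,0.03,-0.8],"rot": [-0.002,0.004,0.001],"grip": 8.54},{"delta_pos": [-4,0.08,-2.2],"rot": [-0.002,0.004,0.001],"grip": 8.54},{"delta_pos": [-6.5,0.13,-3.5],"rot": [-0.002,0.004,0.001],"grip": 8.54},{"delta_pos": [-8.6,0.18,-4.7],"rot": [-0.002,0.004,0.001],"grip": 8.54},{"delta_pos": [-9.6,0.18,-5.25],"rot": [-0.002,0.004,0.001],"grip": 8.54},{"delta_pos": [-9.6,0.18,-5.25],"rot": [-0.002,0.004,0.001],"grip": 8.54},{"delta_pos": [-9.6,0.18,-5.25],"rot": [-0.002,0.004,0.001],"grip": 8.54}]'

```text
time_s: 18.8
tool_pos: [454.5, 270.8, 78.2]
tool_rot: [0.009, 0.858, 0.007, -0.513]
force: [0.5, 0.6, 0.4]
width: 85.4
```

Call:
jog_arm --motion '[{"delta_pos": [0,0,0],"rot": [0,0,0],"grip": 7.0},{"delta_pos": [0,0,0],"rot": [0,0,0],"grip": 6.5},{"delta_pos": [0,0,0],"rot": [0,0,0],"grip": 6.2},{"delta_pos": [0,0,0],"rot": [0,0,0],"grip": 5.9},{"delta_pos": [0,0,0],"rot": [0,0,0],"grip": 5.7},{"delta_pos": [0,0,0],"rot": [0,0,0],"grip": 5.7},{"delta_pos": [0,0,0],"rot": [0,0,0],"grip": 5.7}]' --newtons 30

```text
time_s: 19.38
tool_pos: [455.2, 270.8, 78.5]
tool_rot: [0.009, 0.859, 0.007, -0.513]
force: [6.1, -1.7, 6.0]
width: 60.9
```

```bash
python3 log.py
```

```text
19.3833 q [-0.109  1.036 -0.516  1.336 -0.122  1.778  0.965] pos [455.192 270.761  78.467] F [ 6.141 -1.72   5.96 ] w 60.92692585169202
toolz [-0.88   0.021 -0.474] tooly [0.023 1.    0.002]
```

Call:
jog_arm --motion '[{"delta_pos": [0,0,1],"rot": [0,0,0],"grip": 5.5},{"delta_pos": [0,0,3],"rot": [0,0,0],"grip": 5.5},{"delta_pos": [0,0,6],"rot": [0,0,0],"grip": 5.5},{"delta_pos": [0,0,9],"rot": [0,0,0],"grip": 5.5},{"delta_pos": [0,0,11],"rot": [0,0,0],"grip": 5.5},{"delta_pos": [0,0,11],"rot": [0,0,0],"grip": 5.5},{"delta_pos": [0,0,11],"rot": [0,0,0],"grip": 5.5}]' --newtons 50

```text
time_s: 19.97
tool_pos: [455.5, 270.9, 189.6]
tool_rot: [0.009, 0.859, 0.007, -0.511]
force: [0.4, -0.7, -4.2]
width: 60.3
```

```bash
python3 log.py; python3 - <<'E'
from h import *
p,d=snap('top','top14'); cv2.imwrite('pics/t14.png',cv2.resize(p[240:360,130:290,::-1],None,fx=5,fy=5,interpolation=cv2.INTER_NEAREST))
p,d2=snap('scene','scene14'); cv2.imwrite('pics/s14.png',cv2.resize(p[20:200,270:450,::-1],None,fx=3.3,fy=3.3,interpolation=cv2.INTER_CUBIC))
E
```

```text
19.9667 q [-0.095  0.906 -0.543  1.326 -0.185  1.897  0.913] pos [455.511 270.925 189.646] F [ 0.434 -0.676 -4.206] w 60.33674332236793
toolz [-0.879  0.022 -0.477] tooly [0.023 1.    0.003]
```

View pics/t14.png

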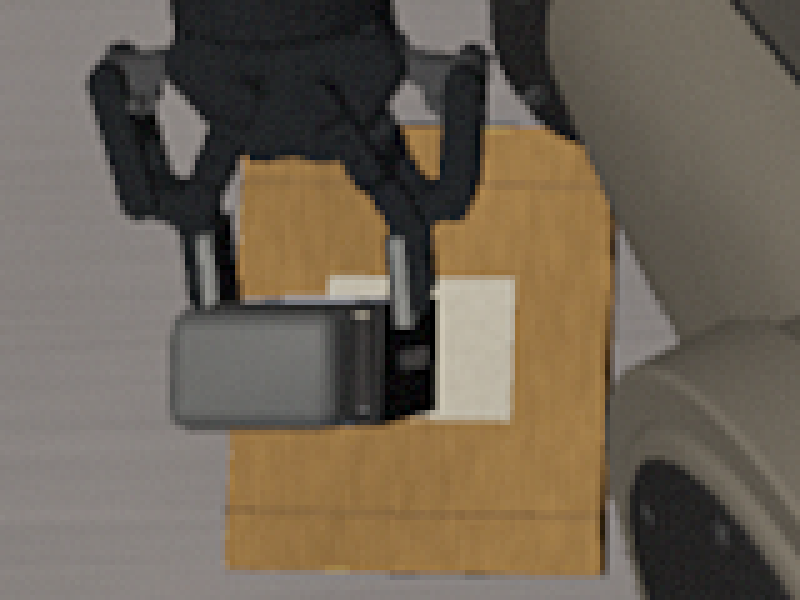

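View pics/s14.png

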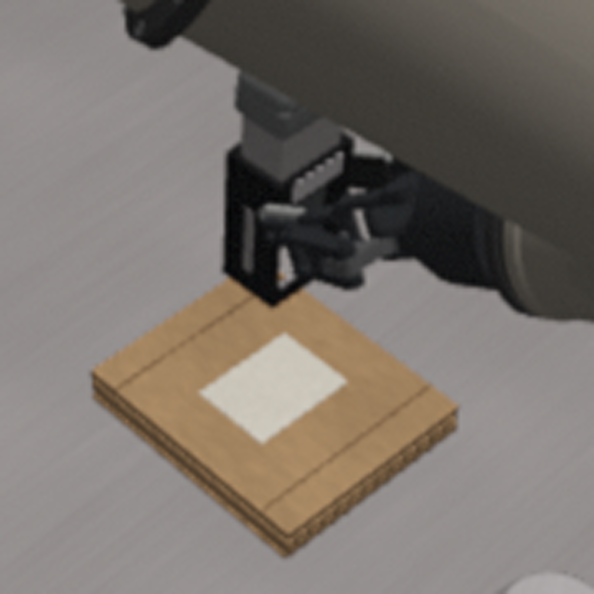

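```bash
python3 - <<'E'
from plan import *
from ik import *
import json
np.set_printoptions(precision=3,suppress=True)
D=[json.loads(l) for l in open('states.jsonl')]
r=[d for d in D if abs(d['time_s']-19.3833)<.01][-1];R=Rn.from_quat(r['tool_rot']).as_matrix()
from h import *
z=np.load('pics/top14.npz');d=z['d'];W=world('top',d);m=np.zeros(d.shape,bool);m[295:330,160:205]=1;m&=abs(W[...,2]-289)<14
Hd=W[m];print('head',np.median(Hd,0),m.sum());rectp('top',m,287,'h')
q=env.read_state()['q']
for y in(270,150,0,-150,-285):
    t=[455.5,y,180 if y>-285 else 180]
    c,x=ik(t,R,q,1);print(y,c,x);q=x
c,x=ik([456,-285,54],R,q,1);print(c,x)
delta([456,-285,150],R)
E
```

```text
head [465.028 267.191 286.43 ] 850
h 841 [465.  266.9] [58.7 39.6] 89.1 mean [465.1 267. ]
270 8.068115621115958e-16 [-0.093  0.919 -0.545  1.328 -0.177  1.888  0.916]
150 0.0034506753788342667 [ 0.057  0.872 -0.528  1.419 -0.082  1.913  1.044]
0 0.029987446407555567 [ 0.213  0.839 -0.457  1.46   0.053  1.96   1.239]
-150 0.08503982203796001 [ 0.36   0.848 -0.393  1.418  0.217  2.014  1.44 ]
-285 1.95561975486009e-08 [ 0.334  0.873 -0.086  1.319  0.282  2.012  1.76 ]
0.005004078202856938 [ 0.335  1.025 -0.089  1.32   0.281  1.866  1.717]
dpos cm [  0.107 -55.547  -3.777] rot [ 0.001 -0.001 -0.   ] |deg| 0.05546851465276579
```

Call:
jog_arm --motion '[{"delta_pos": [0,-3,0],"rot": [0,0,0],"grip": 5.5},{"delta_pos": [0,-7,0],"rot": [0,0,0],"grip": 5.5},{"delta_pos": [0,-11,-1],"rot": [0,0,0],"grip": 5.5},{"delta_pos": [0,-15,-1],"rot": [0,0,0],"grip": 5.5},{"delta_pos": [0,-19,-1],"rot": [0,0,0],"grip": 5.5},{"delta_pos": [0,-23,-2],"rot": [0,0,0],"grip": 5.5},{"delta_pos": [0,-27,-2],"rot": [0,0,0],"grip": 5.5},{"delta_pos": [0,-31,-2],"rot": [0,0,0],"grip": 5.5},{"delta_pos": [0,-35,-3],"rot": [0,0,0],"grip": 5.5},{"delta_pos": [0,-39,-3],"rot": [0,0,0],"grip": 5.5},{"delta_pos": [0,-43,-3],"rot": [0,0,0],"grip": 5.5},{"delta_pos": [0.1,-47,-3.8],"rot": [0,0,0],"grip": 5.5},{"delta_pos": [0.1,-51,-3.8],"rot": [0,0,0],"grip": 5.5},{"delta_pos": [0.1,-54,-3.8],"rot": [0.001,-0.001,0],"grip": 5.5},{"delta_pos": [0.1,-55.6,-3.8],"rot": [0.001,-0.001,0],"grip": 5.5},{"delta_pos": [0.1,-55.6,-3.8],"rot": [0.001,-0.001,0],"grip": 5.5},{"delta_pos": [0.1,-55.6,-3.8],"rot": [0.001,-0.001,0],"grip": 5.5},{"delta_pos": [0.1,-55.6,-3.8],"rot": [0.001,-0.001,0],"grip": 5.5}]'

```text
time_s: 21.57
tool_pos: [455.7, -284.5, 148.8]
tool_rot: [0.008, 0.858, 0.008, -0.513]
force: [-0.3, -0.2, -3.9]
width: 60.3
```

```bash
python3 log.py; cat > g.py <<'E'
from plan import *
import json,sys
D=[json.loads(l) for l in open('states.jsonl')]
r=[d for d in D if abs(d['time_s']-19.3833)<.01][-1];R=Rn.from_quat(r['tool_rot']).as_matrix()
delta([float(v) for v in sys.argv[1:4]],R)
E
python3 g.py 456.5 -285 70
```

```text
21.5667 q [ 0.462  0.927 -0.311  1.313  0.369  2.024  1.634] pos [ 455.708 -284.525  148.777] F [-0.274 -0.158 -3.931] w 60.32647957618453
toolz [-0.881  0.022 -0.474] tooly [0.022 1.    0.004]
dpos cm [ 0.079 -0.048 -7.878] rot [-0.002 -0.001 -0.001] |deg| 0.12681523673755646
```

Call:
jog_arm --motion '[{"delta_pos": [0.08,-0.05,-2.5],"rot": [-0.002,-0.001,-0.001],"grip": 5.5},{"delta_pos": [0.08,-0.05,-5],"rot": [-0.002,-0.001,-0.001],"grip": 5.5},{"delta_pos": [0.08,-0.05,-7],"rot": [-0.002,-0.001,-0.001],"grip": 5.5},{"delta_pos": [0.08,-0.05,-8],"rot": [-0.002,-0.001,-0.001],"grip": 5.5},{"delta_pos": [0.08,-0.05,-8.5],"rot": [-0.002,-0.001,-0.001],"grip": 5.5},{"delta_pos": [0.08,-0.05,-8.5],"rot": [-0.002,-0.001,-0.001],"grip": 5.5},{"delta_pos": [0.08,-0.05,-8.5],"rot": [-0.002,-0.001,-0.001],"grip": 5.5}]'

```text
time_s: 22.15
tool_pos: [456.9, -284.9, 64.4]
tool_rot: [0.009, 0.859, 0.007, -0.512]
force: [0.3, 0.3, -3.9]
width: 60.1
```

```bash
python3 log.py; python3 g.py 456.5 -285 56; python3 - <<'E'
from h import *
p,d=snap('top','top15'); cv2.imwrite('pics/t15.png',cv2.resize(p[250:360,420:540,::-1],None,fx=5,fy=5,interpolation=cv2.INTER_NEAREST))
p,d2=snap('scene','scene15'); cv2.imwrite('pics/s15.png',cv2.resize(p[200:380,60:240,::-1],None,fx=3.3,fy=3.3,interpolation=cv2.INTER_CUBIC))
E
```

```text
22.15 q [ 0.457  1.029 -0.302  1.309  0.384  1.93   1.607] pos [ 456.877 -284.927   64.393] F [ 0.285  0.269 -3.881] w 60.14870348938833
toolz [-0.88   0.021 -0.475] tooly [0.023 1.    0.002]
dpos cm [-0.038 -0.007 -0.839] rot [0. 0. 0.] |deg| 0.026898834052459686
```

View pics/t15.png

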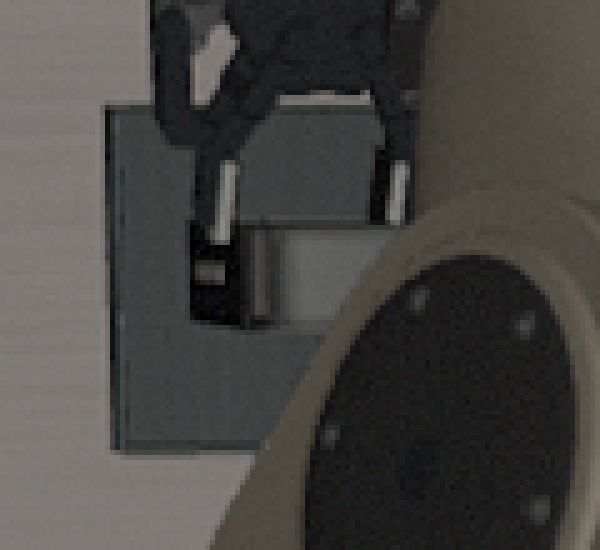

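View pics/s15.png

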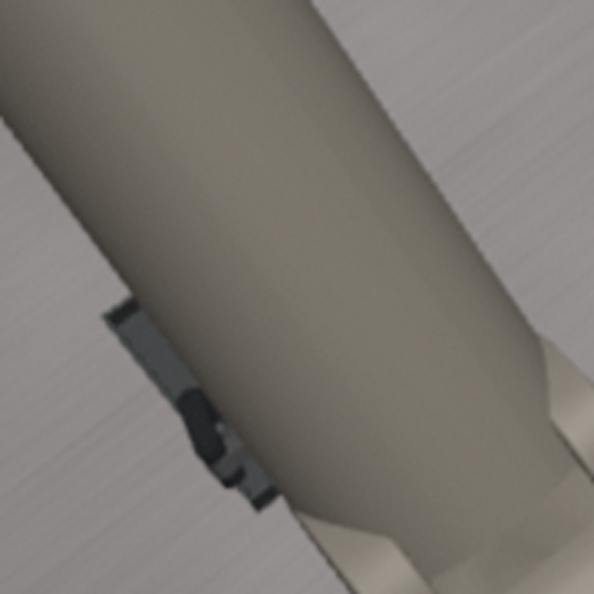

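The top view shows the stamp over the middle of the tray, with its foot at about (215,275) in the crop. The arm blocks the scene view. Lowering until contact.

Call:
jog_arm --motion '[{"delta_pos": [-0.03,0,-0.4],"rot": [0,0,0],"grip": 5.5},{"delta_pos": [-0.03,0,-0.8],"rot": [0,0,0],"grip": 5.5},{"delta_pos": [-0.03,0,-0.9],"rot": [0,0,0],"grip": 5.5},{"delta_pos": [-0.03,0,-0.9],"rot": [0,0,0],"grip": 5.5},{"delta_pos": [-0.03,0,-0.9],"rot": [0,0,0],"grip": 5.5}]'

```text
time_s: 22.67
tool_pos: [456.7, -285.1, 55.8]
tool_rot: [0.01, 0.859, 0.007, -0.512]
force: [-0.2, -1.0, -2.0]
width: 60.2
```

```bash
python3 log.py
```

```text
22.6667 q [ 0.456  1.04  -0.301  1.308  0.386  1.92   1.604] pos [ 456.673 -285.138   55.78 ] F [-0.151 -0.968 -2.007] w 60.184577364383905
toolz [-0.879  0.022 -0.476] tooly [0.023 1.    0.002]
```

Call:
jog_arm --motion '[{"delta_pos": [0,0,-0.05],"rot": [0,0,0],"grip": 5.5},{"delta_pos": [0,0,-0.1],"rot": [0,0,0],"grip": 5.5},{"delta_pos": [0,0,-0.1],"rot": [0,0,0],"grip": 5.5}]'

```text
time_s: 22.92
tool_pos: [456.8, -285.2, 54.9]
tool_rot: [0.01, 0.859, 0.007, -0.512]
force: [1.0, -0.3, -2.2]
width: 59.9
```

```bash
python3 log.py
```

```text
22.9167 q [ 0.456  1.041 -0.301  1.307  0.386  1.919  1.604] pos [ 456.777 -285.157   54.917] F [ 1.022 -0.275 -2.193] w 59.92503745857969
toolz [-0.879  0.021 -0.476] tooly [0.023 1.    0.002]
```

Call:
jog_arm --motion '[{"delta_pos": [0,0,-0.08],"rot": [0,0,0],"grip": 5.5},{"delta_pos": [0,0,-0.12],"rot": [0,0,0],"grip": 5.5},{"delta_pos": [0,0,-0.12],"rot": [0,0,0],"grip": 5.5}]'

```text
time_s: 23.17
tool_pos: [457.2, -285.2, 54.6]
tool_rot: [0.01, 0.859, 0.007, -0.512]
force: [4.6, -0.7, 6.2]
width: 60.3
```

```bash
python3 log.py
```

```text
23.1667 q [ 0.456  1.042 -0.301  1.306  0.386  1.919  1.604] pos [ 457.177 -285.194   54.561] F [ 4.609 -0.748  6.16 ] w 60.291271641765675
toolz [-0.879  0.021 -0.476] tooly [0.023 1.    0.001]
```

Firm contact with the tray floor. Opening and backing off.

Call:
jog_arm --motion '[{"delta_pos": [0,0,0.03],"rot": [0,0,0],"grip": 5.5},{"delta_pos": [0,0,0.03],"rot": [0,0,0],"grip": 6.5},{"delta_pos": [0,0,0.03],"rot": [0,0,0],"grip": 7.2},{"delta_pos": [0,0,0.03],"rot": [0,0,0],"grip": 8.0},{"delta_pos": [0,0,0.03],"rot": [0,0,0],"grip": 8.54},{"delta_pos": [0,0,0.03],"rot": [0,0,0],"grip": 8.54},{"delta_pos": [0,0,0.03],"rot": [0,0,0],"grip": 8.54}]'

```text
time_s: 23.75
tool_pos: [457.1, -285.2, 54.9]
tool_rot: [0.01, 0.859, 0.007, -0.512]
force: [-0.2, 0.5, 0.1]
width: 85.1
```

```bash
python3 log.py; python3 - <<'E'
from plan import *; from ik import *
import json
s=env.read_state();R=Rn.from_quat(s['tool_rot']).as_matrix()
for L in(60,90,110):
    t=s['tool_pos']-L*R[:,2];c,x=ik(t,R,s['q'],1);print(L,c,x,(t-s['tool_pos'])/10)
E
```

```text
23.75 q [ 0.456  1.041 -0.301  1.306  0.386  1.919  1.604] pos [ 457.123 -285.198   54.879] F [-0.217  0.519  0.074] w 85.12833816530959
toolz [-0.879  0.021 -0.476] tooly [0.023 1.    0.002]
60 0.2473176881278975 [ 0.384  1.067 -0.225  1.152  0.347  2.016  1.668] [ 5.276 -0.127  2.854]
90 57.88319701536434 [ 0.313  1.061 -0.11   1.107  0.29   2.013  1.731] [ 7.914 -0.191  4.281]
110 169.19906481576209 [ 0.272  1.059 -0.042  1.078  0.257  2.012  1.769] [ 9.673 -0.234  5.233]
```

Call:
jog_arm --motion '[{"delta_pos": [1,-0.02,0.54],"rot": [0,0,0],"grip": 8.54},{"delta_pos": [2.5,-0.06,1.35],"rot": [0,0,0],"grip": 8.54},{"delta_pos": [4,-0.1,2.16],"rot": [0,0,0],"grip": 8.54},{"delta_pos": [5.3,-0.13,2.86],"rot": [0,0,0],"grip": 8.54},{"delta_pos": [5.3,-0.13,2.86],"rot": [0,0,0],"grip": 8.54}]'

```text
time_s: 24.17
tool_pos: [512.4, -285.9, 84.4]
tool_rot: [0.009, 0.86, 0.006, -0.511]
force: [0.3, 1.6, 0.8]
width: 85.2
```

```bash
python3 log.py; python3 - <<'E'
from h import *
p,d=snap('top','top16'); cv2.imwrite('pics/t16.png',cv2.resize(p[230:360,420:540,::-1],None,fx=4.6,fy=4.6,interpolation=cv2.INTER_NEAREST))
E
```

```text
24.1667 q [ 0.393  1.071 -0.248  1.143  0.358  2.026  1.657] pos [ 512.377 -285.912   84.376] F [0.303 1.622 0.818] w 85.2393074593185
toolz [-0.878  0.02  -0.478] tooly [0.022 1.    0.001]
```

View pics/t16.png

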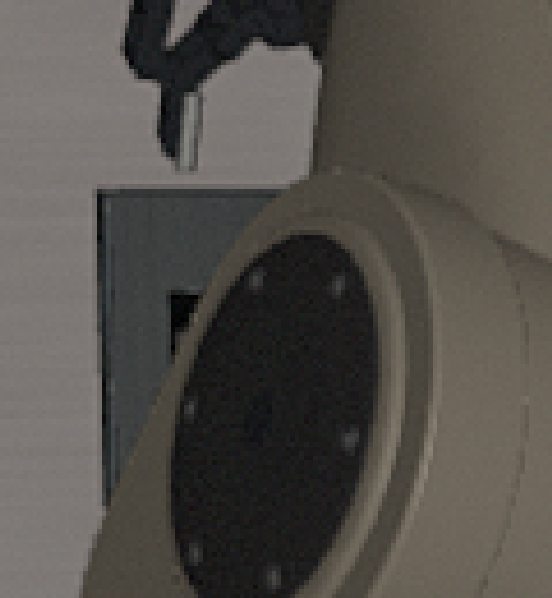

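Call:
jog_arm --motion '[{"delta_pos": [0.5,0,3],"rot": [0,0,0],"grip": 8.54},{"delta_pos": [1,0,6],"rot": [0,-0.1,0],"grip": 8.54},{"delta_pos": [2,0,9],"rot": [0,-0.2,0],"grip": 8.54},{"delta_pos": [3,0,13],"rot": [0,-0.32,0],"grip": 8.54},{"delta_pos": [4,0,17],"rot": [0,-0.44,0],"grip": 8.54},{"delta_pos": [5,3,20],"rot": [0,-0.56,0],"grip": 8.54},{"delta_pos": [5,7,22],"rot": [0,-0.68,0],"grip": 8.54},{"delta_pos": [5,11,24],"rot": [0,-0.8,0],"grip": 8.54},{"delta_pos": [5,15,26],"rot": [0,-0.92,0],"grip": 8.54},{"delta_pos": [5,19,26],"rot": [0,-1.05,0],"grip": 8.54},{"delta_pos": [5,23,26],"rot": [0,-1.05,0],"grip": 8.54},{"delta_pos": [5,27,26],"rot": [0,-1.05,0],"grip": 8.54},{"delta_pos": [5,31,26],"rot": [0,-1.05,0],"grip": 8.54},{"delta_pos": [5,35,26],"rot": [0,-1.05,0],"grip": 8.54},{"delta_pos": [5,39,26],"rot": [0,-1.05,0],"grip": 8.54},{"delta_pos": [5,39,26],"rot": [0,-1.05,0],"grip": 8.54},{"delta_pos": [5,39,26],"rot": [0,-1.05,0],"grip": 8.54}]'

```text
time_s: 25.63
tool_pos: [559.9, 106.2, 342.8]
tool_rot: [0.003, 1.0, 0.01, -0.012]
force: [-0.2, -0.6, -0.5]
width: 85.5
```

```bash
python3 log.py; python3 - <<'E'
from h import *
p,d=snap('top','top17'); p,d2=snap('scene','scene17')
W=world('top',d);m=np.zeros(d.shape,bool);m[250:360,430:540]=1;m&=abs(W[...,2]-153)<10
print(np.median(W[m],0),np.percentile(W[m][:,2],[10,90])); rectp('top',m,151,'head')
E
```

```text
25.6333 q [ 0.132  0.21  -0.493  1.628  0.073  1.345  1.195] pos [559.864 106.168 342.839] F [-0.167 -0.559 -0.538] w 85.48687792295725
toolz [-0.025  0.02  -1.   ] tooly [0.007 1.    0.02 ]
[ 470.57578955 -284.63830444  152.14611894] [148.6153462 155.2237594]
head 610 [ 470.8 -285.7] [57.3 37.9] 89.07 mean [ 470.3 -285.2]
```

View pics/top17.png

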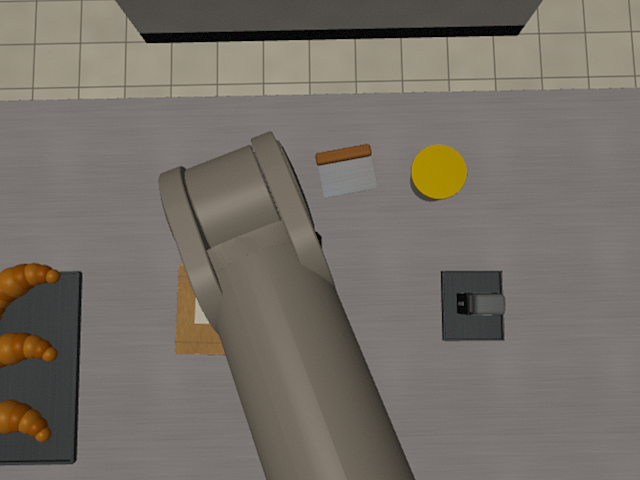

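View pics/scene17.png

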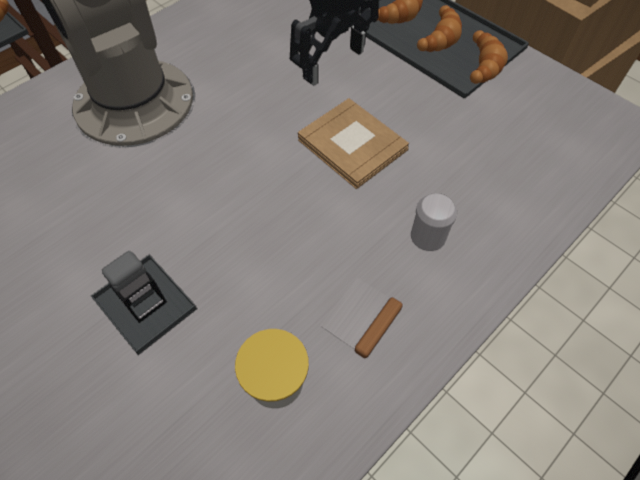

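The stamp stands upright in the tray, with the head top at z ≈ 152 (expected 153, head up). The cartons are whole, and the dredger (435,220), scraper (365,320) and tub (272,365) are where they started. Handing in.

```bash
python3 -c "
from cell import env
print(env.close_job())"
```

```text
the job is handed in; nothing more can be done
None
```

The stamp was stood on the date panel, pressed to its stop, lifted off and stood upright in the baking tray; I handed the job in at about 26 s.

- **On the panel:** after the first release the stamp stood 2–3 mm off centre, so I regripped it and set it down again. The pictures then put its foot within about 1 mm of the panel centre and square to it.
- **Press:** I pressed with the closed fingertips to 21.5 N. The force was rising at about 4 N/mm, the cartons' own stiffness, so the head was at its stop. It sprang back to about 178 mm before I gripped the stamp to lift it.
- **In the tray:** the last pictures show the stamp standing upright inside the walls with its head fully up, at 152 mm against 153 mm expected. The gripper is well clear, and the dredger, scraper and tub look unmoved.

Some checks disagreed or were weak:
- **Fingertips:** they turned out to be about 20 mm short of the stated TCP when shut, so I found the head by force and depth image instead.
- **Regripping:** closing the fingers drags the stamp forward. It moved about 2.4 mm at the regrip. At the final grip after the print, the lifted stamp looked about 2 mm forward, so the foot probably slid a little on the panel.
- **The print:** no mark shows on the panel in the pictures, so the print itself is inferred from the press.

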